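Turn the reversed filter cartridges in the analyser's gas filter bank

TASK

Some filter cartridges in the grey bank were fitted back to front: first turn the selector knob's pointer to the round dot (isolated) and leave it there while you handle cartridges. Withdraw each cartridge whose round cap is not at the header-pipe side, turn it end for end and push it fully home again, and fit the spare from the bench into an empty bay, cap to the header too; do not pull out a cartridge that is already right. When all are home, turn the pointer to the long bar mark (run), and do not disturb the other things on the bench.

Things in the scene. Friction and masses are not known exactly. Their poses are not given: they have to be found in the camera images.
- bank: fixed grey filter bank, 145 x 370 mm tray, walls 28 mm high, with five identical open-topped bays in a row along its y; a steel header pipe (26 mm across, top at z = 31 mm, its axis 94 mm from the centre) runs along its +x side. Origin: centre of the underside on the bench; x points to the header pipe, z up
- selector (a joint): selector knob, centred on the top of a fixed white console (130 x 130 x 45 mm); vertical axis, rad, 0 to 2.3, grows clockwise seen from above. A white line on its bar shows the pointer end: on the round dot (isolate) at 0.30, on the long bar mark (run), a quarter turn clockwise from the dot, at 1.87. Friction 0.05 N m, stays where left
- selector_grip (a point): on the knob's axis, 73 mm above the bench, inside the upright grip bar: 60 mm long, 14 mm wide, its top 12 mm above this point and its foot 16 mm below it on a disc 64 mm across. Its axes turn with the knob: y along the bar to the pointer end, z up
- cart1: filter cartridge, about 0.22 kg: white block 120 x 46 x 34 mm with an upright grip rib (50 long, 14 wide, 27 mm high) along the middle of its top, top 61 mm over the underside; near one end a round cap 26 mm across, 14 mm high. Origin: centre of the underside; x along its length to the capped end, z up. Starts fitted in a bay of the bank, either way round; may be absent
- cart1_cap (a point): centre of the foot of that cartridge's cap, 43 mm from the middle towards the capped end, 34 mm above the underside
- cart2: filter cartridge, about 0.22 kg: white block 120 x 46 x 34 mm with an upright grip rib (50 long, 14 wide, 27 mm high) along the middle of its top, top 61 mm over the underside; near one end a round cap 26 mm across, 14 mm high. Origin: centre of the underside; x along its length to the capped end, z up. Starts fitted in a bay of the bank, either way round; may be absent
- cart2_cap (a point): centre of the foot of that cartridge's cap, 43 mm from the middle towards the capped end, 34 mm above the underside
- cart3: filter cartridge, about 0.22 kg: white block 120 x 46 x 34 mm with an upright grip rib (50 long, 14 wide, 27 mm high) along the middle of its top, top 61 mm over the underside; near one end a round cap 26 mm across, 14 mm high. Origin: centre of the underside; x along its length to the capped end, z up. Starts fitted in a bay of the bank, either way round; may be absent
- cart3_cap (a point): centre of the foot of that cartridge's cap, 43 mm from the middle towards the capped end, 34 mm above the underside
- cart4: filter cartridge, about 0.22 kg: white block 120 x 46 x 34 mm with an upright grip rib (50 long, 14 wide, 27 mm high) along the middle of its top, top 61 mm over the underside; near one end a round cap 26 mm across, 14 mm high. Origin: centre of the underside; x along its length to the capped end, z up. Starts fitted in a bay of the bank, either way round; may be absent
- cart4_cap (a point): centre of the foot of that cartridge's cap, 43 mm from the middle towards the capped end, 34 mm above the underside
- cart5: filter cartridge, about 0.22 kg: white block 120 x 46 x 34 mm with an upright grip rib (50 long, 14 wide, 27 mm high) along the middle of its top, top 61 mm over the underside; near one end a round cap 26 mm across, 14 mm high. Origin: centre of the underside; x along its length to the capped end, z up. Starts fitted in a bay of the bank, either way round; may be absent
- cart5_cap (a point): centre of the foot of that cartridge's cap, 43 mm from the middle towards the capped end, 34 mm above the underside
- spare: filter cartridge, about 0.22 kg: white block 120 x 46 x 34 mm with an upright grip rib (50 long, 14 wide, 27 mm high) along the middle of its top, top 61 mm over the underside; near one end a round cap 26 mm across, 14 mm high. Origin: centre of the underside; x along its length to the capped end, z up. The spare, which starts loose on the bench, rib up
- spare_cap (a point): centre of the foot of that cartridge's cap, 43 mm from the middle towards the capped end, 34 mm above the underside
- bay1 (a point): centre of the floor of bay 1, 6 mm above the bench; axes as the bank. The bay is 125 mm (x) by 51 mm (y) and 22 mm deep, empty or holding a cartridge; a home cartridge's origin lies here. Bays are 70 mm apart, bay 1 at the -y end
- bay2 (a point): centre of the floor of bay 2, 6 mm above the bench; axes as the bank. The bay is 125 mm (x) by 51 mm (y) and 22 mm deep, empty or holding a cartridge; a home cartridge's origin lies here. Bays are 70 mm apart, bay 1 at the -y end
- bay3 (a point): centre of the floor of bay 3, 6 mm above the bench; axes as the bank. The bay is 125 mm (x) by 51 mm (y) and 22 mm deep, empty or holding a cartridge; a home cartridge's origin lies here. Bays are 70 mm apart, bay 1 at the -y end
- bay4 (a point): centre of the floor of bay 4, 6 mm above the bench; axes as the bank. The bay is 125 mm (x) by 51 mm (y) and 22 mm deep, empty or holding a cartridge; a home cartridge's origin lies here. Bays are 70 mm apart, bay 1 at the -y end
- bay5 (a point): centre of the floor of bay 5, 6 mm above the bench; axes as the bank. The bay is 125 mm (x) by 51 mm (y) and 22 mm deep, empty or holding a cartridge; a home cartridge's origin lies here. Bays are 70 mm apart, bay 1 at the -y end
- sample_jar: bystander: amber jar, 54 mm across, 70 mm high; origin under its centre
- beaker: bystander: glass beaker, 66 mm across, 80 mm high; origin under its centre
- mouse: bystander: black computer mouse, 100 x 58 x 32 mm; origin under its centre
- pan_tin: bystander: round aluminium tin, 64 mm across, 22 mm high; origin under its centre
Mind the look-alikes: they are no part of the job. What is shaped like the spare but blue, purple or yellow is not meant.

How it is judged:
By the outcome, as a careful person would: the job done as asked, in the order asked, and still so for the second after the job is handed in, with the robot touching nothing.
Of cart1, cart2, cart3, cart4, cart5 only 3 to 4 are there at a start; the rules pass over those that are not, and their reading is None.
At some moment in a run one of spare may be knocked a few centimetres aside while the robot is not near it.
Once in a run the grip may slacken for a moment while it holds something.
It also fails if it takes over 210 s, if anything falls off the work surface, if the arm or the gripper's body presses on something with over 40 N, if the wrist force passes 120 N, or if a joint passes its speed limit or range.

ROBOT

A 7-joint arm with a two-finger parallel gripper is mounted at the origin on the work surface. World frame = base frame: x ahead of the robot, y to its left, z up, the work surface at z = 0. Lengths are in mm, angles in rad, forces in N, time in s.
With the tool pointing down it reaches from about 350 to 900 mm from the base axis. Payload 19.9 kg.
Tool frame: the origin (TCP) lies midway between the tips of the shut fingers; the grasp point (between the pads) lies 19 mm behind it; z points along the fingers, y is the line along which they close (so a half turn about z gives the same grasp; the last joint's range is limited). The gripper opens to 94 mm and grips with 3 to 60 N. Pads are 16 mm wide; open, the fingers measure 119 mm over their backs; the gripper's body (75 mm by 177 mm) begins 78 mm behind the grasp point.
Start: joints at [1.294, 0.417, -0.01, 1.614, 0.005, 1.111, -0.053], TCP at [146.006, -607.683, 178.525] pointing down, gripper open.
Joint ranges: [-2.81, 2.81], [-0.39, 2.02], [-1.27, 1.25], [0.06, 2.57], [-1.19, 4.33], [0.19, 2], [-2.82, 2.82]. Speed limits (rad/s): [1.89, 1.89, 2.39, 2.39, 3.01, 3.01, 3.01].

INTERFACE

Orientations are given as a rotation vector (axis times angle).
In Python, from station import bot gives the robot as it stands.
- The arm moves only by the tool move_arm, never from a script. Its argument "series" is a list of rows, each an object of numbers: "x", "y", "z": the shift along the world's x, y, z in m; "wx", "wy", "wz": the turn, a rotation vector about the world's x, y, z in degrees. In form: [{"x": .., "y": .., "z": .., "wx": .., "wy": .., "wz": ..}, ...]. A call has 1 to 12 rows; each row is the pose to reach, as a shift and turn from the pose commanded when the call began; what a row does not reach only later rows make up. A row lasts 1/10 s, in which the tool goes at most 50 mm and 8.59 degrees, less where a joint would pass 70% of its speed; a pose out of reach is approached as far as the arm can. A call with a gripper value outside its range is refused whole. "grip" is the gripper's target within -1 to 1 (shut at 1, half-way at 0, fully open at -1), set as the call begins (left out, the last holds). The fingers move at their own pace and stop on an object; "squeeze" is the grip in N (left out, the last holds). Time passes only in rows, so rows that repeat a pose let the fingers close. It gives the time, the measured TCP pose, the force, the opening and the grip force at its end, in the units of the state.
- bot.get_obs(): the state, without advancing time (a new reading comes with each control period).
- bot.get_image(name): name is "side" or "top" or "wrist"; returns a dict with "pixels" (480x640x3 uint8, red, green, blue), "mtx" (3x3 intrinsics, pixels), "dist" ([k1, k2, p1, p2, k3] as OpenCV has them; the pictures are not rectified), "extrinsics" (4x4, takes a point from camera to world coordinates). Camera axes: x right, y down, z forward; pixel columns grow to the right and rows downward; lengths in mm; the calibration is good to about 2 mm. A picture is of the moment at which its call begins. There is no depth.
- bot.hand_in(): hands the job in; it is judged then, once.
Trained networks look in the newest picture that a camera, given by its name, has taken for a name from the list of things; names that differ only in an ending like _2 or _b are one class to them, and where a whole thing is asked for, a point or a joint stands for the part that bears it (a point fixed in the world has none). Each returns a list of dicts, best first, with "confidence" (0 to 1); they miss things now and then, are a little off and sometimes report something else, mostly with a low value. They report only what shows in the picture. A call takes as long as a camera call. They do not tell look-alikes from the thing itself.
- bot.silhouettes(camera, name): "region" (480x640 bool, what is visible of it) and "bbox" ([centre column, centre row, width, height] in pixels, round what is visible of it).
The state is a dict: "clock": time; "q": joint angles; "dq": joint speeds; "tau": joint torques, N m; "ee_pos": TCP position; "tcp_rot": TCP orientation; "wrist_force": force on the tool from outside, world axes, zero at the start; "ft_torque": the same for the moment, N m; "gripper_width": opening from 0.0 (shut) to 1.0 (fully open); "finger_force": force on a finger pad.
Only numpy, scipy, OpenCV 4.12 (cv2) and the standard library are available. Lean on these libraries where they do the work, as an engineer would, in place of code of your own. Each camera call takes 0.05 s, during which the arm holds its last target. There are 200 camera calls.

## Working session

There is one attempt and no reset: what is moved stays moved. The work goes in short steps, Python scripts to look and compute and a tool call to move; the robot and the scene stay as the last step left them, time stands still between calls to the robot, and variables do not carry over. Pictures are saved under pics/ and viewed, at most 14 in all, crops included, and the job is handed in when it is done.

Besides the shell and the picture viewer there is one more tool, called after ">>>" as name(argument=value, ...), one argument or row to a line, values as JSON. move_arm: Moves the arm, as the interface text tells. Its arguments: {"type":"object","properties":{"series":{"type":"array","items":{"type":"object","properties":{"x":{"type":"number"},"y":{"type":"number"},"z":{"type":"number"},"wx":{"type":"number"},"wy":{"type":"number"},"wz":{"type":"number"}}}},"grip":{"type":"number"},"squeeze":{"type":"number"}},"required":["series"]}

```bash
mkdir -p pics; ls; python3 - <<'E'
from station import bot
import cv2,numpy as np
for n in ["top","side"]:
    im=bot.get_image(n)
    cv2.imwrite(f"pics/{n}0.png",im["pixels"][:,:,::-1])
    print(n,im["mtx"].tolist(),im["dist"],np.round(im["extrinsics"],3).tolist())
    for k in ["bank","selector","cart1","spare","mouse","beaker","sample_jar","pan_tin"]:
        print(k,[(round(d["confidence"],2),np.round(d["bbox"]).tolist()) for d in bot.silhouettes(n,k)])
o=bot.get_obs();print(o)
E
```

```text
pics
top [[546.0381134377714, 0.0, 312.5011345294493], [0.0, 546.0381134377714, 238.30736196926537], [0.0, 0.0, 1.0]] [-0.16623812  0.          0.          0.          0.        ] [[-0.025, -0.983, 0.179, 164.384], [-1.0, 0.026, 0.004, 65.169], [-0.008, -0.179, -0.984, 1580.618], [0.0, 0.0, 0.0, 1.0]]
bank [(0.75, [341.0, 197.0, 136.0, 77.0])]
selector [(0.7, [465.0, 235.0, 22.0, 24.0])]
cart1 [(0.88, [338.0, 201.0, 16.0, 48.0]), (0.85, [386.0, 206.0, 24.0, 47.0]), (0.68, [292.0, 197.0, 21.0, 41.0]), (0.59, [362.0, 206.0, 17.0, 44.0])]
spare [(0.96, [152.0, 210.0, 43.0, 37.0]), (0.94, [208.0, 274.0, 44.0, 22.0]), (0.85, [201.0, 224.0, 40.0, 20.0]), (0.81, [152.0, 278.0, 34.0, 39.0]), (0.71, [242.0, 327.0, 43.0, 33.0])]
mouse [(0.73, [393.0, 265.0, 22.0, 41.0]), (0.54, [387.0, 205.0, 20.0, 46.0]), (0.22, [293.0, 194.0, 21.0, 43.0])]
beaker [(0.66, [468.0, 169.0, 23.0, 30.0])]
sample_jar [(0.58, [230.0, 160.0, 22.0, 23.0]), (0.53, [342.0, 198.0, 136.0, 75.0])]
pan_tin [(0.71, [199.0, 188.0, 26.0, 22.0]), (0.71, [339.0, 201.0, 23.0, 46.0]), (0.3, [342.0, 196.0, 135.0, 75.0])]
side [[589
[... 1034 characters left out ...]
0])]
{'clock': 0.9, 'q': array([ 1.29346492,  0.41738672, -0.01028125,  1.61359248,  0.00468438,
        1.11070425, -0.05302503]), 'dq': array([ 0.00037392,  0.00045935,  0.00072659, -0.00016519, -0.00114822,
        0.00050174,  0.00053355]), 'tau': array([ 5.91661737e-04, -8.51022148e+01,  6.38309419e-01, -4.26292849e+01,
       -4.88090620e-02,  1.36179689e-02,  7.76992295e-06]), 'ee_pos': array([ 146.02238748, -607.68306616,  178.53662952]), 'tcp_rot': array([-3.11972543e+00, -3.69506241e-01,  6.34424997e-05]), 'wrist_force': array([0.53400037, 0.54662706, 0.50246643]), 'ft_torque': array([-0.02853248,  0.01836949,  0.00609264]), 'finger_force': 0.0, 'gripper_width': 1.0014151259549058}
```

```bash
python3 - <<'E'
import cv2
a=cv2.imread("pics/top0.png")[130:370,120:500]
cv2.imwrite("pics/top0c.png",cv2.resize(a,(800,505),interpolation=cv2.INTER_CUBIC))
a=cv2.imread("pics/side0.png")[100:440,140:440]
cv2.imwrite("pics/side0c.png",cv2.resize(a,(529,600),interpolation=cv2.INTER_CUBIC))
E
```

```text
(no output)
```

View pics/top0c.png

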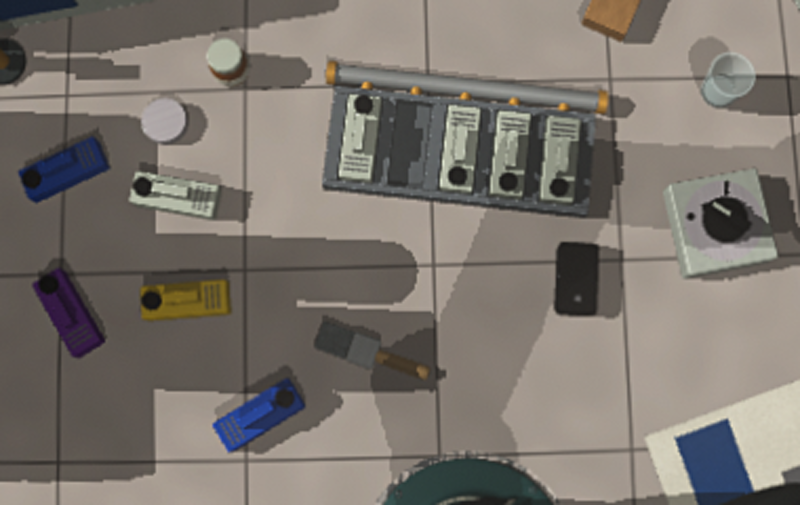

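View pics/side0c.png

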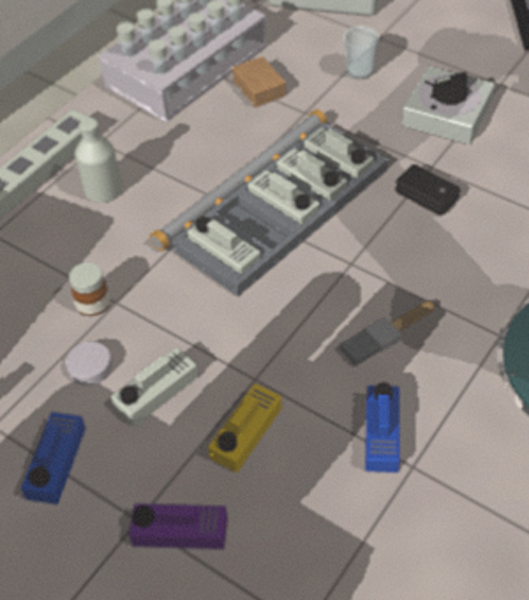

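```bash
cat > h.py <<'E'
import numpy as np,cv2
from station import bot
from scipy.spatial.transform import Rotation as R
def ray(im,uv,z):
    p=cv2.undistortPoints(np.array(uv,float).reshape(-1,1,2),im["mtx"],im["dist"]).reshape(-1,2)
    E=im["extrinsics"];d=np.c_[p,np.ones(len(p))]@E[:3,:3].T;o=E[:3,3]
    return o+d*((z-o[2])/d[:,2])[:,None]
def proj(im,P):
    E=np.linalg.inv(im["extrinsics"]);r=cv2.Rodrigues(E[:3,:3])[0]
    return cv2.projectPoints(np.array(P,float).reshape(-1,1,3),r,E[:3,3],im["mtx"],im["dist"])[0].reshape(-1,2)
def st():
    o=bot.get_obs();M=R.from_rotvec(o["tcp_rot"]).as_matrix()
    print("t",round(o["clock"],2),"p",np.round(o["ee_pos"],1),"yaw_y",round(np.degrees(np.arctan2(M[1,1],M[0,1])),2),"z",np.round(M[:,2],3),"q",np.round(o["q"],2),"g",round(o["gripper_width"],3),"F",np.round(o["wrist_force"],1))
    return o
def unit(v): return v/np.linalg.norm(v)
def ang(v): return round(float(np.degrees(np.arctan2(v[1],v[0]))),2)
E
python3 - <<'E'
from h import *
im=bot.get_image("top")
s=lambda u,v:(120+u/2.105,130+v/2.105)
for n,uv,z in [("cap5",(363,104),54),("cap3",(457,176),54),("cap2",(508,182),54),("cap1",(559,187),54),("capS",(142,186),48),("spare_far",(208,197),48),
 ("dot",(690,216),45),("barmark",(726,188),45),("knobtop",(725,214),85),("pipeL",(332,72),18),("pipeR",(603,101),18),("jar",(225,50),70),("tin",(163,120),22),("mouse",(577,270),32),("beaker",(733,65),80),("c1",(667,186),45),("c2",(755,168),45),("c3",(777,257),45),("c4",(687,277),45)]:
    print(n,np.round(ray(im,s(*uv),z)[0],0))
w=bot.get_image("wrist");cv2.imwrite("pics/w0.png",w["pixels"][:,:,::-1])
print(np.round(w["extrinsics"],2),w["mtx"])
st()
E
```

```text
cap5 [618. 125.  54.]
cap3 [513.  -1.  54.]
cap2 [503. -71.  54.]
cap1 [ 494. -140.   54.]
capS [512. 433.  48.]
spare_far [494. 340.  48.]
dot [ 451. -320.   45.]
barmark [ 489. -374.   45.]
knobtop [ 445. -358.   85.]
pipeL [678. 170.  18.]
pipeR [ 625. -214.   18.]
jar [698. 315.  70.]
tin [613. 410.  22.]
mouse [ 382. -162.   32.]
beaker [ 655. -388.   80.]
c1 [ 494. -291.   45.]
c2 [ 516. -417.   45.]
c3 [ 390. -438.   45.]
c4 [ 367. -310.   45.]
[[ 2.3000e-01 -9.4000e-01 -2.4000e-01  2.1624e+02]
 [-9.7000e-01 -2.3000e-01 -6.0000e-02 -5.9173e+02]
 [-0.0000e+00  2.5000e-01 -9.7000e-01  3.8524e+02]
 [ 0.0000e+00  0.0000e+00  0.0000e+00  1.0000e+00]] [[386.26188315   0.         321.47414421]
 [  0.         386.26188315 236.78198152]
 [  0.           0.           1.        ]]
t 1.0 p [ 146.  -607.7  178.5] yaw_y -76.49 z [-0.  0. -1.] q [ 1.29  0.42 -0.01  1.61  0.    1.11 -0.05] g 1.0 F [ 0.1 -0.  -0.2]
```

>>> move_arm(
  series=[
    {"x":0.03,"y":0.025,"z":0.02},
    {"x":0.06,"y":0.05,"z":0.03},
    {"x":0.09,"y":0.075,"z":0.04},
    {"x":0.12,"y":0.1,"z":0.04},
    {"x":0.15,"y":0.125,"z":0.04},
    {"x":0.18,"y":0.15,"z":0.04},
    {"x":0.21,"y":0.175,"z":0.04,"wz":5},
    {"x":0.24,"y":0.2,"z":0.04,"wz":10},
    {"x":0.27,"y":0.225,"z":0.04,"wz":15},
    {"x":0.296,"y":0.244,"z":0.04,"wz":20},
    {"x":0.296,"y":0.244,"z":0.04,"wz":20},
    {"x":0.296,"y":0.244,"z":0.04,"wz":20},
  ],
  grip=-0.2,
  squeeze=30,
)

```text
invalid input
```

```bash
python3 - <<'E'
from h import *
w=bot.get_image("wrist");cv2.imwrite("pics/w1.png",w["pixels"][:,:,::-1]);st()
np.savez("w1",**w)
for d in bot.silhouettes("wrist","selector"): print(d["confidence"],d["bbox"])
E
```

```text
t 1.05 p [ 146.  -607.7  178.5] yaw_y -76.49 z [-0.  0. -1.] q [ 1.29  0.42 -0.01  1.61  0.    1.11 -0.05] g 0.998 F [-0.2  0.4  0.1]
```

View pics/w1.png

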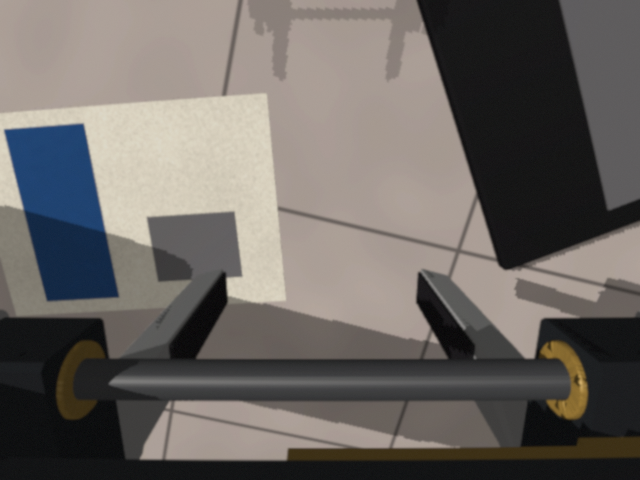

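The move was refused, so this wrist view is still from the start pose: fingertips near (222,275) and (420,275), only a paper sheet and a box below. I'll send it again with all fields in every row.

>>> move_arm(
  series=[
    {"x":0.03,"y":0.025,"z":0.02,"wx":0,"wy":0,"wz":0},
    {"x":0.06,"y":0.05,"z":0.03,"wx":0,"wy":0,"wz":0},
    {"x":0.09,"y":0.075,"z":0.04,"wx":0,"wy":0,"wz":0},
    {"x":0.12,"y":0.1,"z":0.04,"wx":0,"wy":0,"wz":0},
    {"x":0.15,"y":0.125,"z":0.04,"wx":0,"wy":0,"wz":0},
    {"x":0.18,"y":0.15,"z":0.04,"wx":0,"wy":0,"wz":0},
    {"x":0.21,"y":0.175,"z":0.04,"wx":0,"wy":0,"wz":5},
    {"x":0.24,"y":0.2,"z":0.04,"wx":0,"wy":0,"wz":10},
    {"x":0.27,"y":0.225,"z":0.04,"wx":0,"wy":0,"wz":15},
    {"x":0.296,"y":0.244,"z":0.04,"wx":0,"wy":0,"wz":20},
    {"x":0.296,"y":0.244,"z":0.04,"wx":0,"wy":0,"wz":20},
    {"x":0.296,"y":0.244,"z":0.04,"wx":0,"wy":0,"wz":20},
  ],
  grip=-0.2,
  squeeze=30,
)

```text
clock: 2.3
ee_pos: [442.0, -363.6, 218.4]
tcp_rot: [-3.008, -0.906, 0.0]
wrist_force: [-0.7, -0.6, -0.3]
gripper_width: 0.603
finger_force: 0.0
```

```bash
python3 - <<'E'
from h import *
w=bot.get_image("wrist");cv2.imwrite("pics/w2.png",w["pixels"][:,:,::-1]);st()
np.savez("w2",**w)
for d in bot.silhouettes("wrist","selector"): print(d["confidence"],d["bbox"])
E
```

```text
t 2.35 p [ 441.4 -364.3  218.5] yaw_y -56.59 z [-0. -0. -1.] q [ 0.83  0.3  -0.24  1.7   0.08  1.16 -0.42] g 0.6 F [ 0.5 -0.4 -0.5]
0.72 [324.8, 214.8, 64.5, 76.5]
0.22 [166.9, 30.0, 92.3, 58.0]
```

View pics/w2.png

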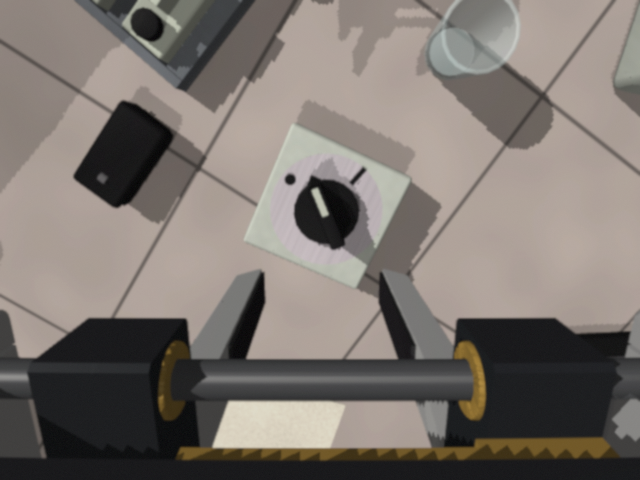

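Wrist view: console corners (293,125), (411,179), (357,288), (246,240); dot (290,179); bar mark (358,176); the pointer line runs (325,214)→(316,190), between the dot and the bar mark, bar from (315,180) to (338,246).

```bash
python3 - <<'E'
from h import *
w=dict(np.load("w2.npz"))
c=ray(w,[(293,125),(411,179),(357,288),(246,240)],45);C=c.mean(0);print(C,ang(c[1]-c[0]))
d=ray(w,[(290,179),(358,176)],45);print("dot",ang(d[0]-C),"bar",ang(d[1]-C))
l=ray(w,[(325,214),(316,190)],85);print(l,"ptr",ang(l[1]-l[0]),ang(l[1]-C))
b=ray(w,[(315,181),(338,246)],85);print(b,ang(b[0]-b[1]),b.mean(0))
print(proj(w,[[C[0],C[1],85],[C[0],C[1],57]]))
E
```

```text
[ 447.34056033 -367.61883993   45.        ] -80.4
dot 82.72 bar -8.19
[[ 449.53685464 -363.6242929    85.        ]
 [ 463.06544634 -345.08723253   85.        ]] ptr 53.88 55.09
[[ 469.18537585 -340.01407565   85.        ]
 [ 431.34468298 -390.01012726   85.        ]] 52.88 [ 450.26502942 -365.01210146   85.        ]
[[327.34833927 218.4230076 ]
 [326.93979982 212.62577534]]
```

>>> move_arm(
  series=[
    {"x":0.003,"y":-0.001,"z":-0.03,"wx":0,"wy":0,"wz":7},
    {"x":0.006,"y":-0.002,"z":-0.06,"wx":0,"wy":0,"wz":14},
    {"x":0.006,"y":-0.002,"z":-0.09,"wx":0,"wy":0,"wz":20},
    {"x":0.006,"y":-0.002,"z":-0.115,"wx":0,"wy":0,"wz":20},
    {"x":0.006,"y":-0.002,"z":-0.14,"wx":0,"wy":0,"wz":20},
    {"x":0.006,"y":-0.002,"z":-0.155,"wx":0,"wy":0,"wz":20},
    {"x":0.006,"y":-0.002,"z":-0.155,"wx":0,"wy":0,"wz":20},
  ],
)

```text
clock: 3.1
ee_pos: [446.5, -365.7, 62.0]
tcp_rot: [-2.804, -1.411, 0.002]
wrist_force: [0.9, 0.0, 0.5]
gripper_width: 0.601
finger_force: 0.0
```

>>> move_arm(
  series=[
    {"x":0,"y":0,"z":0,"wx":0,"wy":0,"wz":0},
    {"x":0,"y":0,"z":0,"wx":0,"wy":0,"wz":0},
    {"x":0,"y":0,"z":0,"wx":0,"wy":0,"wz":0},
    {"x":0,"y":0,"z":0,"wx":0,"wy":0,"wz":0},
    {"x":0,"y":0,"z":0,"wx":0,"wy":0,"wz":0},
    {"x":0,"y":0,"z":0,"wx":0,"wy":0,"wz":0},
    {"x":0,"y":0,"z":0,"wx":0,"wy":0,"wz":0},
    {"x":0,"y":0,"z":0,"wx":0,"wy":0,"wz":0},
    {"x":0,"y":0,"z":0,"wx":0,"wy":0,"wz":0},
  ],
  grip=1,
  squeeze=12,
)

```text
clock: 4.0
ee_pos: [448.0, -365.7, 63.5]
tcp_rot: [-2.805, -1.414, 0.0]
wrist_force: [0.1, -1.0, 0.0]
gripper_width: 0.007
finger_force: 0.0
```

```bash
python3 -c "
from h import *
st()"
```

```text
t 4.0 p [ 448.  -365.7   63.5] yaw_y -36.49 z [-0.  0. -1.] q [ 0.85  0.48 -0.28  1.82  0.17  0.86 -0.15] g 0.007 F [ 0.1 -1.   0. ]
```

```bash
python3 - <<'E'
from h import *
a=bot.get_image("wrist")["pixels"];b=bot.get_image("side")["pixels"][100:220,330:450]
b=cv2.resize(b,(480,480),interpolation=cv2.INTER_CUBIC);a=cv2.resize(a[:,120:520],(300,360))
c=np.zeros((480,780,3),np.uint8);c[:,:480]=b;c[:360,480:]=a
cv2.imwrite("pics/m1.png",c[:,:,::-1])
E
```

```text
(no output)
```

View pics/m1.png

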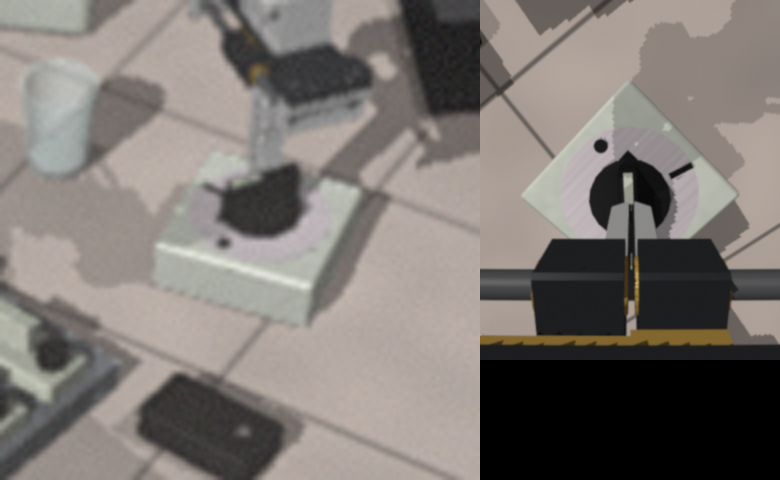

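Picture: fingers fully shut, tips seen at (630,205) in the wrist inset and about (265,165) in the side inset, not around the bar. I'll compare with projections.

```bash
python3 - <<'E'
from h import *
o=st();p=o["ee_pos"]
for n in ("side","wrist"):
    im=bot.get_image(n);uv=proj(im,[p,[448,-366,85],[p[0],p[1],p[2]+80]])
    print(n,uv)
    print((uv-[330,100])*4 if n=="side" else (uv-[120,0])*.75+[480,0])
print(np.round(R.from_rotvec(o["tcp_rot"]).as_matrix(),3))
E=bot.get_image("wrist")["extrinsics"];print(np.round(E,3), R.from_rotvec(o["tcp_rot"]).as_matrix().T@(E[:3,3]-p))
E
```

```text
t 4.1 p [ 448.  -365.6   63.5] yaw_y -36.49 z [-0.  0. -1.] q [ 0.85  0.48 -0.28  1.82  0.17  0.86 -0.15] g 0.007 F [-0.7  0.5  0.1]
side [[394.56782794 148.59435709]
 [395.21391087 143.1100234 ]
 [396.82597691 127.94247655]]
[[258.27131174 194.37742838]
 [260.85564349 172.4400936 ]
 [267.30390764 111.76990621]]
wrist [[319.32680611 268.88018445]
 [319.50599971 283.18652779]
 [317.96760683 340.66946647]]
[[629.49510458 201.66013834]
 [629.62949978 212.38989584]
 [628.47570513 255.50209985]]
[[ 0.595  0.804 -0.   ]
 [ 0.804 -0.595  0.   ]
 [-0.    -0.    -1.   ]]
[[ 8.04000e-01 -5.76000e-01 -1.47000e-01  4.91428e+02]
 [-5.95000e-01 -7.79000e-01 -1.97000e-01 -3.09211e+02]
 [-1.00000e-03  2.46000e-01 -9.69000e-01  2.70217e+02]
 [ 0.00000e+00  0.00000e+00  0.00000e+00  1.00000e+00]] [  71.1901025     1.32891527 -206.73691747]
```

```bash
python3 - <<'E'
from h import *
a=bot.get_image("wrist")["pixels"][180:360,220:420];b=bot.get_image("side")["pixels"][115:175,365:425]
c=np.zeros((480,800,3),np.uint8);c[:400,:444]=cv2.resize(a,(444,400),interpolation=cv2.INTER_CUBIC);c[:350,450:]=cv2.resize(b,(350,350),interpolation=cv2.INTER_CUBIC)
cv2.imwrite("pics/m2.png",c[:,:,::-1])
E
```

```text
(no output)
```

View pics/m2.png

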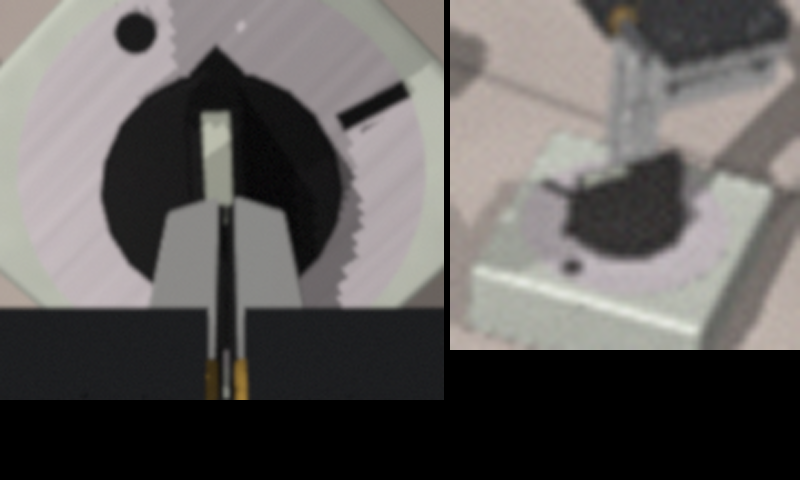

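Enlarged: the shut fingertips meet the bar at crop (225,205), with the white line right ahead of them. They look as if they were on or inside the bar top. I'll open and close again with a wider view of the readings.

>>> move_arm(
  series=[
    {"x":0,"y":0,"z":0,"wx":0,"wy":0,"wz":4},
    {"x":0,"y":0,"z":0,"wx":0,"wy":0,"wz":8},
    {"x":0,"y":0,"z":0,"wx":0,"wy":0,"wz":8},
  ],
)

```text
clock: 4.65
ee_pos: [448.0, -365.7, 63.5]
tcp_rot: [-2.699, -1.608, -0.0]
wrist_force: [0.1, 0.4, 0.0]
gripper_width: 0.006
finger_force: 0.0
```

```bash
python3 - <<'E'
from h import *
o=st();print(o["finger_force"],o["ft_torque"])
w=bot.get_image("wrist");a=w["pixels"].astype(int)
# white pointer pixels ahead of fingers
m=np.zeros(a.shape[:2],np.uint8);m[222:275,295:345]=(a[222:275,295:345].sum(2)>330)
ys,xs=np.nonzero(m);print(len(xs),xs.mean(),ys.mean());P=ray(w,np.c_[xs,ys],85)[:,:2];v=np.linalg.svd(P-P.mean(0))[2][0];print(ang(v),P.mean(0))
E
```

```text
t 4.65 p [ 448.  -365.7   63.5] yaw_y -28.42 z [-0.  0. -1.] q [ 0.87  0.49 -0.31  1.82  0.19  0.86 -0.02] g 0.006 F [0.1 0.4 0. ]
0.0 [-0.02090934 -0.08027966  0.0204152 ]
589 322.16129032258067 254.75551782682513
-123.86 [ 456.29302416 -353.54152056]
```

>>> move_arm(
  series=[
    {"x":0,"y":0,"z":0,"wx":0,"wy":0,"wz":-4},
    {"x":0,"y":0,"z":0,"wx":0,"wy":0,"wz":-8},
    {"x":0,"y":0,"z":0,"wx":0,"wy":0,"wz":-8},
    {"x":0,"y":0,"z":0,"wx":0,"wy":0,"wz":-8},
    {"x":0,"y":0,"z":0,"wx":0,"wy":0,"wz":-8},
    {"x":0,"y":0,"z":0,"wx":0,"wy":0,"wz":-8},
  ],
  grip=-0.2,
)

```text
clock: 5.3
ee_pos: [448.0, -365.7, 63.5]
tcp_rot: [-2.805, -1.415, 0.0]
wrist_force: [-0.2, -1.0, -0.6]
gripper_width: 0.481
finger_force: 0.0
```

```bash
python3 - <<'E'
from h import *
o=st()
a=bot.get_image("wrist")["pixels"][150:390,180:460];b=bot.get_image("side")["pixels"][115:175,365:425]
c=np.zeros((400,800,3),np.uint8);c[:385,:448]=cv2.resize(a,(448,385),interpolation=cv2.INTER_CUBIC);c[:350,450:]=cv2.resize(b,(350,350),interpolation=cv2.INTER_CUBIC)
cv2.imwrite("pics/m3.png",c[:,:,::-1])
E
```

```text
t 5.3 p [ 448.  -365.7   63.5] yaw_y -36.46 z [-0.  0. -1.] q [ 0.85  0.48 -0.28  1.82  0.17  0.86 -0.15] g 0.481 F [-0.2 -1.  -0.6]
```

View pics/m3.png

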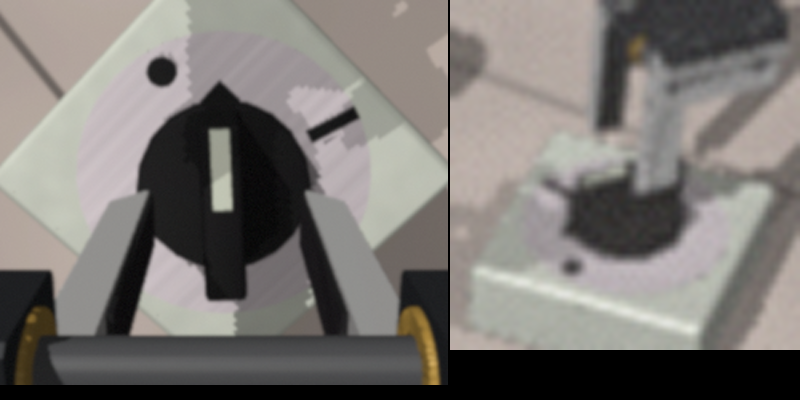

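Wrist crop: fingers straddle the bar laterally (tips at (140,195) and (315,195), bar (220,82)–(225,298)). Side crop: near fingertip at (655,190). I'll test its true height.

```bash
python3 - <<'E'
from h import *
o=st();p=o["ee_pos"];M=R.from_rotvec(o["tcp_rot"]).as_matrix()
im=bot.get_image("side");w=bot.get_image("wrist")
for s in (-1,1):
  for z in (45,64,85,105):
    q=p+M[:,1]*s*(94*.6/2+4);q[2]=z
    print(s,z,(proj(im,[q])[0]-[365,115])*5.833+[450,0],(proj(w,[q])[0]-[180,150])*1.6)
# triangulate bar mark, dot, line ends height check: wrist crop vs z
for nm,uv in (("tip",(220,82)),("end",(225,298)),("lineA",(218,130)),("lineB",(223,212)),("dot",(162,72))):
  r=[w_ for w_ in (ray(w,[(uv[0]/1.6+180,uv[1]/1.6+150)],z)[0] for z in (45,57,85))]
  print(nm,[np.round(x,0).tolist() for x in r],[np.round((proj(im,[x])[0]-[365,115])*5.833+[450,0],0).tolist() for x in r])
E
```

```text
t 5.4 p [ 448.  -365.7   63.5] yaw_y -36.47 z [-0.  0. -1.] q [ 0.85  0.48 -0.28  1.82  0.17  0.86 -0.15] g 0.565 F [ 0.7 -0.  -1.2]
-1 45 [645.23047268 259.13563634] [138.96189126 174.39065701]
-1 64 [648.46018774 231.66058246] [131.53100343 190.68077335]
-1 85 [652.09225299 200.7836627 ] [121.71074208 212.21676367]
-1 105 [655.61392589 170.86627784] [110.28083526 237.29402957]
1 45 [594.59257332 186.8389048 ] [307.66051239 174.44253093]
1 64 [597.3684872  159.39345859] [314.49394221 190.74183294]
1 85 [600.48924771 128.55959591] [323.52528462 212.29141876]
1 105 [603.51417525  98.69380713] [334.03794234 237.38671865]
tip [[468.0, -336.0, 45.0], [469.0, -335.0, 57.0], [472.0, -332.0, 85.0]] [[560.0, 239.0], [559.0, 223.0], [554.0, 183.0]]
end [[417.0, -408.0, 45.0], [421.0, -403.0, 57.0], [431.0, -390.0, 85.0]] [[707.0, 199.0], [698.0, 185.0], [677.0, 150.0]]
lineA [[457.0, -351.0, 45.0], [459.0, -348.0, 57.0], [463.0, -343.0, 85.0]] [[592.0, 232.0], [588.0, 216.0], [581.0, 178.0]]
lineB [[439.0, -378.0, 45.0], [442.0, -374.0, 57.0], [448.0, -366.0, 85.0]] [[645.0, 216.0], [640.0, 201.0], [626.0, 164.0]]
dot [[453.0, -321.0, 45.0], [455.0, -320.0, 57.0], [460.0, -319.0, 85.0]] [[570.0, 265.0], [568.0, 247.0], [563.0, 205.0]]
```

```bash
python3 - <<'E'
from h import *
w=dict(np.load("w2.npz"));im=bot.get_image("side");t=bot.get_image("top")
c=ray(w,[(293,125),(411,179),(357,288),(246,240)],45);print(c.round(0).tolist(),np.linalg.norm(c-np.roll(c,1,0),axis=1))
print((proj(im,c)-[365,115])*5.833+[450,0]);print((proj(t,c)-[120,130])*2.105)
s=ray(im,(np.array([(477,265),(697,325),(770,185)])-[450,0])/5.833+[365,115],45);print(s,np.linalg.norm(np.diff(s,axis=0),axis=1))
E
```

```text
[[498.0, -295.0, 45.0], [519.0, -419.0, 45.0], [396.0, -440.0, 45.0], [376.0, -316.0, 45.0]] [123.21888742 125.43914704 124.59390267 125.57021212]
[[474.02774413 262.15913981]
 [553.16190705 125.5449952 ]
 [768.8687707  181.02563119]
 [694.54747447 322.06623747]]
[[669.98074278 182.84900357]
 [755.99592139 166.16326753]
 [777.87517301 252.9073759 ]
 [690.7084086  269.68060342]]
[[ 495.45650839 -294.23252473   45.        ]
 [ 374.31868099 -314.64674564   45.        ]
 [ 394.00632938 -437.33827647   45.        ]] [122.84589388 124.26107692]
```

Side view puts the real fingertips near z≈87 rather than the reported 63.5, which explains the fingers shutting above the bar. I'll go lower in small steps and watch the force.

>>> move_arm(
  series=[
    {"x":0,"y":0,"z":-0.004,"wx":0,"wy":0,"wz":0},
    {"x":0,"y":0,"z":-0.008,"wx":0,"wy":0,"wz":0},
    {"x":0,"y":0,"z":-0.011,"wx":0,"wy":0,"wz":0},
    {"x":0,"y":0,"z":-0.013,"wx":0,"wy":0,"wz":0},
    {"x":0,"y":0,"z":-0.013,"wx":0,"wy":0,"wz":0},
  ],
)

```text
clock: 6.1
ee_pos: [447.9, -365.5, 50.1]
tcp_rot: [-2.805, -1.414, 0.0]
wrist_force: [0.5, 0.1, 0.6]
gripper_width: 0.6
finger_force: 0.0
```

>>> move_arm(
  series=[
    {"x":0,"y":0,"z":0,"wx":0,"wy":0,"wz":0},
    {"x":0,"y":0,"z":0,"wx":0,"wy":0,"wz":0},
    {"x":0,"y":0,"z":0,"wx":0,"wy":0,"wz":0},
    {"x":0,"y":0,"z":0,"wx":0,"wy":0,"wz":0},
    {"x":0,"y":0,"z":0,"wx":0,"wy":0,"wz":0},
    {"x":0,"y":0,"z":0,"wx":0,"wy":0,"wz":0},
    {"x":0,"y":0,"z":0,"wx":0,"wy":0,"wz":0},
    {"x":0,"y":0,"z":0,"wx":0,"wy":0,"wz":0},
  ],
  grip=1,
  squeeze=10,
)

```text
clock: 6.9
ee_pos: [447.2, -364.9, 50.4]
tcp_rot: [-2.803, -1.414, 0.002]
wrist_force: [-5.8, 4.6, 6.3]
gripper_width: 0.145
finger_force: 10.0
```

>>> move_arm(
  series=[
    {"x":-0.001,"y":0.001,"z":0,"wx":0,"wy":0,"wz":5},
    {"x":-0.0015,"y":0.001,"z":0,"wx":0,"wy":0,"wz":10},
    {"x":-0.002,"y":0.001,"z":0,"wx":0,"wy":0,"wz":15},
    {"x":-0.002,"y":0.001,"z":0,"wx":0,"wy":0,"wz":20},
    {"x":-0.002,"y":0.001,"z":0,"wx":0,"wy":0,"wz":25},
    {"x":-0.002,"y":0.001,"z":0,"wx":0,"wy":0,"wz":29},
    {"x":-0.002,"y":0.001,"z":0,"wx":0,"wy":0,"wz":29},
    {"x":-0.002,"y":0.001,"z":0,"wx":0,"wy":0,"wz":29},
  ],
)

```text
clock: 7.7
ee_pos: [446.3, -364.5, 50.5]
tcp_rot: [2.364, 2.069, 0.001]
wrist_force: [2.3, 1.1, -2.8]
gripper_width: 0.147
finger_force: 10.0
```

```bash
python3 - <<'E'
from h import *
o=st()
a=bot.get_image("wrist")["pixels"][150:390,180:460]
cv2.imwrite("pics/m4.png",cv2.resize(a,(560,480),interpolation=cv2.INTER_CUBIC)[:,:,::-1])
E
```

```text
t 7.7 p [ 446.3 -364.5   50.5] yaw_y -7.61 z [ 0.  0. -1.] q [ 0.94  0.51 -0.39  1.83  0.25  0.84  0.29] g 0.147 F [ 2.3  1.1 -2.8]
```

>>> move_arm(
  series=[
    {"x":0,"y":0,"z":0,"wx":0,"wy":0,"wz":0},
    {"x":0,"y":0,"z":0,"wx":0,"wy":0,"wz":0},
    {"x":0,"y":0,"z":0,"wx":0,"wy":0,"wz":0},
    {"x":0,"y":0,"z":0,"wx":0,"wy":0,"wz":0},
    {"x":0,"y":0,"z":0.03,"wx":0,"wy":0,"wz":0},
    {"x":0,"y":0,"z":0.07,"wx":0,"wy":0,"wz":0},
    {"x":0,"y":0,"z":0.11,"wx":0,"wy":0,"wz":0},
    {"x":0,"y":0,"z":0.15,"wx":0,"wy":0,"wz":0},
    {"x":0,"y":0,"z":0.17,"wx":0,"wy":0,"wz":0},
    {"x":0,"y":0,"z":0.17,"wx":0,"wy":0,"wz":0},
    {"x":0,"y":0,"z":0.17,"wx":0,"wy":0,"wz":0},
  ],
  grip=-0.2,
)

```text
clock: 8.85
ee_pos: [445.8, -364.7, 220.3]
tcp_rot: [2.362, 2.071, -0.001]
wrist_force: [-1.6, 0.2, -0.1]
gripper_width: 0.6
finger_force: 0.0
```

```bash
python3 - <<'E'
from h import *
o=st();p=o["ee_pos"]
a=bot.get_image("wrist");np.savez("w5",**a);a=a["pixels"][90:350,180:460]
s=bot.get_image("side");np.savez("s5",**s);x,y=proj(s,[p])[0].astype(int);print("tcp in side",proj(s,[p]),x,y)
b=s["pixels"][y-30:y+30,x-20:x+20]
c=np.zeros((520,800,3),np.uint8);c[:,:560]=cv2.resize(a,(560,520),interpolation=cv2.INTER_CUBIC);c[:360,560:]=cv2.resize(b,(240,360),interpolation=cv2.INTER_CUBIC)
cv2.imwrite("pics/m5.png",c[:,:,::-1])
E
```

```text
t 8.85 p [ 445.8 -364.7  220.3] yaw_y -7.5 z [-0. -0. -1.] q [ 0.99  0.32 -0.44  1.68  0.15  1.17  0.38] g 0.6 F [-1.6  0.2 -0.1]
tcp in side [[399.66305365 107.12426797]] 399 107
```

View pics/m5.png

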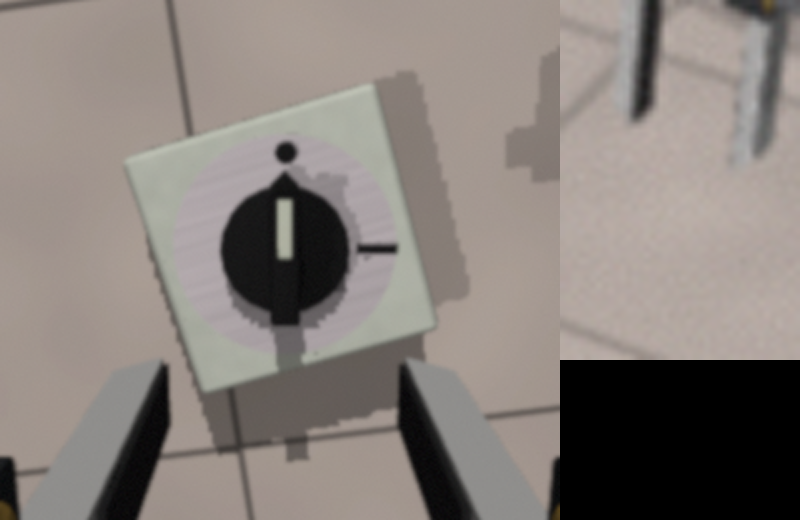

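Pointer line (285,228) is lined up with the dot (286,152): isolated. The side crop also shows the fingertips about 25 mm above the reported TCP height. On to the bank.

>>> move_arm(
  series=[
    {"x":0,"y":0.01,"z":0.03,"wx":0,"wy":0,"wz":-7},
    {"x":0.01,"y":0.035,"z":0.05,"wx":0,"wy":0,"wz":-15},
    {"x":0.02,"y":0.065,"z":0.06,"wx":0,"wy":0,"wz":-23},
    {"x":0.03,"y":0.095,"z":0.06,"wx":0,"wy":0,"wz":-31},
    {"x":0.04,"y":0.125,"z":0.06,"wx":0,"wy":0,"wz":-39},
    {"x":0.05,"y":0.155,"z":0.06,"wx":0,"wy":0,"wz":-47},
    {"x":0.06,"y":0.185,"z":0.06,"wx":0,"wy":0,"wz":-55},
    {"x":0.07,"y":0.215,"z":0.06,"wx":0,"wy":0,"wz":-63},
    {"x":0.08,"y":0.245,"z":0.06,"wx":0,"wy":0,"wz":-71},
    {"x":0.09,"y":0.27,"z":0.06,"wx":0,"wy":0,"wz":-79},
    {"x":0.1,"y":0.287,"z":0.06,"wx":0,"wy":0,"wz":-86},
    {"x":0.1,"y":0.287,"z":0.06,"wx":0,"wy":0,"wz":-90},
  ],
)

```text
clock: 10.15
ee_pos: [546.5, -74.7, 279.3]
tcp_rot: [-3.133, 0.207, 0.003]
wrist_force: [-0.3, 0.0, -0.1]
gripper_width: 0.601
finger_force: 0.0
```

>>> move_arm(
  series=[
    {"x":0,"y":0,"z":0,"wx":0,"wy":0,"wz":0},
    {"x":0,"y":0,"z":0,"wx":0,"wy":0,"wz":0},
  ],
)

```text
clock: 10.35
ee_pos: [545.7, -78.0, 279.8]
tcp_rot: [-3.135, 0.202, 0.002]
wrist_force: [-0.4, -0.1, -0.2]
gripper_width: 0.6
finger_force: 0.0
```

```bash
python3 - <<'E'
from h import *
o=st()
a=bot.get_image("wrist");np.savez("w6",**a)
cv2.imwrite("pics/m6.png",a["pixels"][:,:,::-1])
E
```

```text
t 10.35 p [545.7 -78.  279.8] yaw_y -97.37 z [-0.001  0.    -1.   ] q [ 0.45  0.23 -0.44  1.66  0.1   1.28 -1.7 ] g 0.6 F [-0.4 -0.1 -0.2]
```

View pics/m6.png

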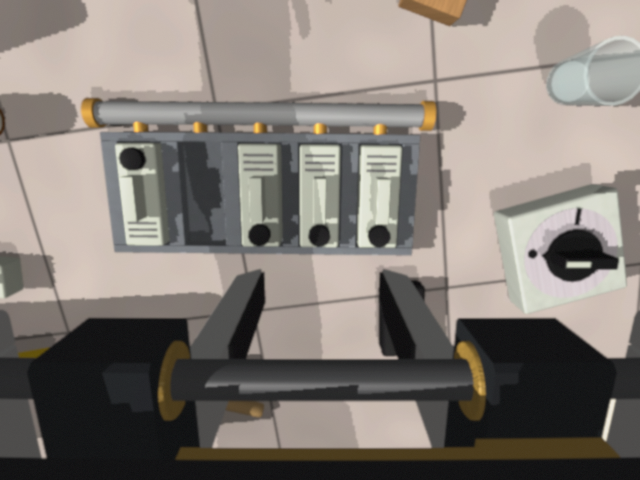

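Wrist view: tray corners about (103,134), (421,134), (412,254), (115,251); caps at (131,159) bay 5 (right way), (260,235), (319,236), (379,236) bays 3–1 (back to front); bay 4 empty.

```bash
cat >fit.py <<'E'
from h import *
from scipy.optimize import least_squares
def fitbank(w,free):
    B=[(72.5,185,28),(72.5,-185,28),(-72.5,-185,28),(-72.5,185,28),(43,140,54),(-43,0,54),(-43,-70,54),(-43,-140,54)]
    uv=np.array([(103,134),(421,134),(412,254),(115,251),(131,159),(260,235),(319,236),(379,236)],float)
    def res(p,full=False):
        c,s=np.cos(p[2]),np.sin(p[2])
        P=np.array([(p[0]+c*x-s*y,p[1]+s*x+c*y,z) for x,y,z in B]);P[:,2]-=p[3]*free
        return (proj(w,P)-uv).ravel()
    r=least_squares(res,[555,-7,-.137,20]);print(np.round(r.x,2),np.degrees(r.x[2]).round(2),np.round(r.fun.reshape(-1,2),1).tolist());return r.x
E
python3 - <<'E'
from fit import *
w=dict(np.load("w6.npz"));fitbank(w,0);p=fitbank(w,1)
for i in range(5): print(i+1,p[0]-np.sin(p[2])*70*(i-2),p[1]+np.cos(p[2])*70*(i-2))
w5=dict(np.load("w5.npz"));u=np.array([(125,160),(375,83),(437,325),(205,390)])/2+[180,90]
for z in (45,21):
    c=ray(w5,u,z);print(z,c.mean(0),np.linalg.norm(c-np.roll(c,1,0),axis=1))
E
```

```text
[ 5.6111e+02 -8.8200e+00 -1.4000e-01  2.0000e+01] -7.83 [[-3.0, -2.2], [-0.0, -0.1], [0.7, 0.7], [0.2, 1.3], [-0.3, 0.1], [-0.4, 0.6], [1.2, 0.0], [1.7, 0.5]]
[ 5.607e+02 -8.260e+00 -1.400e-01  3.640e+00] -7.84 [[-1.7, -1.8], [-1.2, 0.4], [-0.4, 0.2], [1.3, 0.8], [0.8, 0.4], [-0.4, 0.2], [0.7, -0.3], [0.8, 0.2]]
1 541.594777813891 -146.94784309332093
2 551.1457833728156 -77.60248785727505
3 560.69678893174 -8.257132621229175
4 570.2477944906644 61.0882226148167
5 579.798800049589 130.43357785086258
45 [ 447.83009846 -365.81729591   45.        ] [125.2481652  126.64688153 125.64735798 125.74855353]
21 [ 447.29814381 -370.27480137   21.        ] [133.11689202 134.60348282 133.54116412 133.64871729]
```

>>> move_arm(
  series=[
    {"x":0,"y":-0.01,"z":-0.01,"wx":0,"wy":0,"wz":8},
    {"x":-0.001,"y":-0.02,"z":-0.03,"wx":0,"wy":0,"wz":16},
    {"x":-0.002,"y":-0.03,"z":-0.05,"wx":0,"wy":0,"wz":24},
    {"x":-0.003,"y":-0.04,"z":-0.07,"wx":0,"wy":0,"wz":32},
    {"x":-0.004,"y":-0.05,"z":-0.09,"wx":0,"wy":0,"wz":40},
    {"x":-0.004,"y":-0.06,"z":-0.11,"wx":0,"wy":0,"wz":48},
    {"x":-0.004,"y":-0.069,"z":-0.13,"wx":0,"wy":0,"wz":56},
    {"x":-0.004,"y":-0.069,"z":-0.15,"wx":0,"wy":0,"wz":64},
    {"x":-0.004,"y":-0.069,"z":-0.17,"wx":0,"wy":0,"wz":72},
    {"x":-0.004,"y":-0.069,"z":-0.18,"wx":0,"wy":0,"wz":80},
    {"x":-0.004,"y":-0.069,"z":-0.18,"wx":0,"wy":0,"wz":87},
    {"x":-0.004,"y":-0.069,"z":-0.18,"wx":0,"wy":0,"wz":89.5},
  ],
  grip=-0.5,
)

```text
clock: 11.6
ee_pos: [541.4, -147.2, 99.9]
tcp_rot: [-2.364, -2.067, 0.001]
wrist_force: [1.2, 0.3, 0.5]
gripper_width: 0.753
finger_force: 0.0
```

>>> move_arm(
  series=[
    {"x":0,"y":0,"z":-0.02,"wx":0,"wy":0,"wz":0},
    {"x":0,"y":0,"z":-0.04,"wx":0,"wy":0,"wz":0},
    {"x":0,"y":0,"z":-0.055,"wx":0,"wy":0,"wz":0},
    {"x":0,"y":0,"z":-0.064,"wx":0,"wy":0,"wz":0},
    {"x":0,"y":0,"z":-0.064,"wx":0,"wy":0,"wz":0},
  ],
)

```text
clock: 12.1
ee_pos: [541.4, -146.6, 35.6]
tcp_rot: [-2.369, -2.061, 0.001]
wrist_force: [0.5, -0.0, 0.2]
gripper_width: 0.752
finger_force: 0.0
```

```bash
python3 - <<'E'
from h import *
o=st();p=o["ee_pos"];M=R.from_rotvec(o["tcp_rot"]).as_matrix()
s=bot.get_image("side");np.savez("s7",**s);q=[p+M[:,1]*k for k in(-35,35)]
print(proj(s,q+[p]))
x,y=proj(s,[p])[0].astype(int)
cv2.imwrite("pics/m7.png",cv2.resize(s["pixels"][y-50:y+30,x-50:x+50],(800,640))[20:620,:,::-1])
E
```

```text
t 12.1 p [ 541.4 -146.6   35.6] yaw_y -7.97 z [-0.002  0.001 -1.   ] q [ 0.66  0.55 -0.58  1.87  0.4   0.84 -0.26] g 0.752 F [ 0.5 -0.   0.2]
[[340.6397539  189.74543424]
 [323.01156342 179.44762365]
 [331.74870611 184.55230276]]
```

View pics/m7.png

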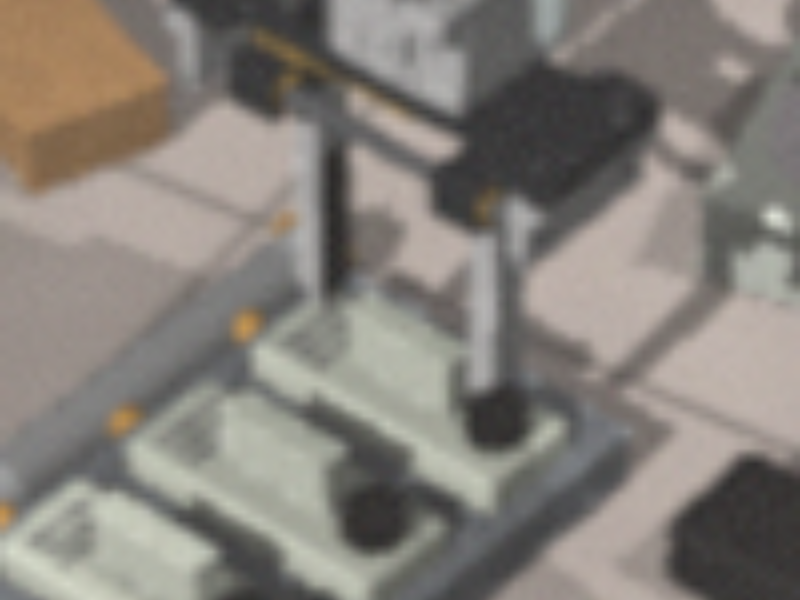

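Fingers stand just beyond both rib ends, tips at (335,300) and (485,390), right above the cap (497,415). Pinch lightly to find the centre along x.

>>> move_arm(
  series=[
    {"x":0,"y":0,"z":0,"wx":0,"wy":0,"wz":0},
    {"x":0,"y":0,"z":0,"wx":0,"wy":0,"wz":0},
    {"x":0,"y":0,"z":0,"wx":0,"wy":0,"wz":0},
    {"x":0,"y":0,"z":0,"wx":0,"wy":0,"wz":0},
    {"x":0,"y":0,"z":0,"wx":0,"wy":0,"wz":0},
    {"x":0,"y":0,"z":0,"wx":0,"wy":0,"wz":0},
    {"x":0,"y":0,"z":0,"wx":0,"wy":0,"wz":0},
  ],
  grip=1,
  squeeze=5,
)

```text
clock: 12.85
ee_pos: [542.2, -146.8, 37.0]
tcp_rot: [2.37, 2.061, -0.0]
wrist_force: [-2.6, 0.2, 6.9]
gripper_width: 0.527
finger_force: 5.0
```

```bash
python3 - <<'E'
from h import *
o=st();print(o["finger_force"])
E
```

```text
t 12.85 p [ 542.2 -146.8   37. ] yaw_y -7.99 z [ 0. -0. -1.] q [ 0.66  0.55 -0.58  1.87  0.4   0.84 -0.26] g 0.527 F [-2.6  0.2  6.9]
5.000327825546265
```

>>> move_arm(
  series=[
    {"x":0,"y":0,"z":0,"wx":0,"wy":0,"wz":0},
    {"x":0,"y":0,"z":0,"wx":0,"wy":0,"wz":0},
    {"x":0,"y":0,"z":0.015,"wx":0,"wy":0,"wz":0},
    {"x":0,"y":0,"z":0.04,"wx":0,"wy":0,"wz":0},
    {"x":0,"y":0,"z":0.045,"wx":0,"wy":0,"wz":-8},
    {"x":0,"y":0,"z":0.045,"wx":0,"wy":0,"wz":-16},
    {"x":0,"y":0,"z":0.045,"wx":0,"wy":0,"wz":-24},
    {"x":0,"y":0,"z":0.045,"wx":0,"wy":0,"wz":-32},
    {"x":0,"y":0,"z":0.045,"wx":0,"wy":0,"wz":-40},
    {"x":0,"y":0,"z":0.045,"wx":0,"wy":0,"wz":-48},
  ],
  grip=-0.2,
)

```text
clock: 13.85
ee_pos: [542.3, -146.5, 82.7]
tcp_rot: [3.007, 0.91, 0.001]
wrist_force: [-0.0, 0.2, 0.7]
gripper_width: 0.6
finger_force: 0.0
```

>>> move_arm(
  series=[
    {"x":0,"y":0,"z":0,"wx":0,"wy":0,"wz":-8},
    {"x":0,"y":0,"z":0,"wx":0,"wy":0,"wz":-16},
    {"x":0,"y":0,"z":0,"wx":0,"wy":0,"wz":-24},
    {"x":0,"y":0,"z":0,"wx":0,"wy":0,"wz":-32},
    {"x":0,"y":0,"z":0,"wx":0,"wy":0,"wz":-40},
    {"x":0,"y":0,"z":-0.02,"wx":0,"wy":0,"wz":-42},
    {"x":0,"y":0,"z":-0.04,"wx":0,"wy":0,"wz":-42},
    {"x":0,"y":0,"z":-0.055,"wx":0,"wy":0,"wz":-42},
    {"x":0,"y":0,"z":-0.06,"wx":0,"wy":0,"wz":-42},
    {"x":0,"y":0,"z":-0.06,"wx":0,"wy":0,"wz":-42},
  ],
)

```text
clock: 14.85
ee_pos: [541.9, -146.5, 21.4]
tcp_rot: [-3.133, 0.219, 0.001]
wrist_force: [0.7, -0.9, 1.0]
gripper_width: 0.6
finger_force: 0.0
```

```bash
python3 -c "
from h import *
st()"
```

```text
t 14.85 p [ 541.9 -146.5   21.4] yaw_y -97.98 z [-0.001  0.001 -1.   ] q [ 0.41  0.52 -0.25  1.89  0.18  0.76 -1.65] g 0.6 F [ 0.7 -0.9  1. ]
```

>>> move_arm(
  series=[
    {"x":0,"y":0,"z":0,"wx":0,"wy":0,"wz":0},
    {"x":0,"y":0,"z":0,"wx":0,"wy":0,"wz":0},
    {"x":0,"y":0,"z":0,"wx":0,"wy":0,"wz":0},
    {"x":0,"y":0,"z":0,"wx":0,"wy":0,"wz":0},
    {"x":0,"y":0,"z":0,"wx":0,"wy":0,"wz":0},
    {"x":0,"y":0,"z":0,"wx":0,"wy":0,"wz":0},
    {"x":0,"y":0,"z":0,"wx":0,"wy":0,"wz":0},
    {"x":0,"y":0,"z":0,"wx":0,"wy":0,"wz":0},
  ],
  grip=1,
  squeeze=35,
)

```text
clock: 15.65
ee_pos: [541.9, -146.6, 21.4]
tcp_rot: [-3.134, 0.219, 0.0]
wrist_force: [0.7, -0.1, -1.0]
gripper_width: 0.147
finger_force: 34.9
```

```bash
python3 -c "
from h import *
st()"
```

```text
t 15.65 p [ 541.9 -146.6   21.4] yaw_y -97.99 z [-0.  0. -1.] q [ 0.41  0.52 -0.25  1.89  0.18  0.76 -1.65] g 0.147 F [ 0.7 -0.1 -1. ]
```

>>> move_arm(
  series=[
    {"x":0,"y":0,"z":0.01,"wx":0,"wy":0,"wz":0},
    {"x":0,"y":0,"z":0.025,"wx":0,"wy":0,"wz":0},
    {"x":0,"y":0,"z":0.045,"wx":0,"wy":0,"wz":0},
    {"x":0,"y":0,"z":0.07,"wx":0,"wy":0,"wz":0},
    {"x":0,"y":0,"z":0.09,"wx":0,"wy":0,"wz":0},
    {"x":0,"y":0,"z":0.1,"wx":0,"wy":0,"wz":0},
    {"x":0,"y":0,"z":0.1,"wx":0,"wy":0,"wz":8},
    {"x":0,"y":0,"z":0.1,"wx":0,"wy":0,"wz":16},
    {"x":0,"y":0,"z":0.1,"wx":0,"wy":0,"wz":24},
    {"x":0,"y":0,"z":0.1,"wx":0,"wy":0,"wz":32},
    {"x":0,"y":0,"z":0.1,"wx":0,"wy":0,"wz":40},
    {"x":0,"y":0,"z":0.1,"wx":0,"wy":0,"wz":45},
  ],
)

```text
clock: 16.85
ee_pos: [541.8, -146.7, 121.8]
tcp_rot: [-2.976, -1.005, 0.0]
wrist_force: [-0.1, 0.1, -1.9]
gripper_width: 0.147
finger_force: 34.9
```

>>> move_arm(
  series=[
    {"x":0,"y":0,"z":0,"wx":0,"wy":0,"wz":8},
    {"x":0,"y":0,"z":0,"wx":0,"wy":0,"wz":16},
    {"x":0,"y":0,"z":0,"wx":0,"wy":0,"wz":24},
    {"x":0,"y":0,"z":0,"wx":0,"wy":0,"wz":32},
    {"x":0,"y":0,"z":0,"wx":0,"wy":0,"wz":40},
    {"x":0,"y":0,"z":0,"wx":0,"wy":0,"wz":48},
    {"x":0,"y":0,"z":0,"wx":0,"wy":0,"wz":56},
    {"x":0,"y":0,"z":0,"wx":0,"wy":0,"wz":64},
    {"x":0,"y":0,"z":0,"wx":0,"wy":0,"wz":72},
    {"x":0,"y":0,"z":0,"wx":0,"wy":0,"wz":80},
    {"x":0,"y":0,"z":0,"wx":0,"wy":0,"wz":85},
    {"x":0,"y":0,"z":0,"wx":0,"wy":0,"wz":90},
  ],
)

```text
clock: 18.05
ee_pos: [541.8, -146.9, 121.8]
tcp_rot: [-1.397, -2.814, 0.001]
wrist_force: [-0.3, -0.4, -2.0]
gripper_width: 0.149
finger_force: 3.5
```

>>> move_arm(
  series=[
    {"x":0,"y":0,"z":0,"wx":0,"wy":0,"wz":8},
    {"x":0,"y":0,"z":0,"wx":0,"wy":0,"wz":16},
    {"x":0,"y":0,"z":0,"wx":0,"wy":0,"wz":24},
    {"x":0,"y":0,"z":0,"wx":0,"wy":0,"wz":32},
    {"x":0,"y":0,"z":0,"wx":0,"wy":0,"wz":40},
    {"x":0,"y":0,"z":0,"wx":0,"wy":0,"wz":45},
    {"x":0,"y":0,"z":-0.03,"wx":0,"wy":0,"wz":45},
    {"x":0,"y":0,"z":-0.055,"wx":0,"wy":0,"wz":45},
    {"x":0,"y":0,"z":-0.066,"wx":0,"wy":0,"wz":45},
    {"x":0,"y":0,"z":-0.066,"wx":0,"wy":0,"wz":45},
  ],
)

```text
clock: 19.05
ee_pos: [541.3, -146.5, 54.8]
tcp_rot: [-0.219, -3.132, -0.001]
wrist_force: [-0.2, -0.5, -2.3]
gripper_width: 0.143
finger_force: 35.0
```

```bash
python3 -c "
from h import *
st()"
```

```text
t 19.05 p [ 541.3 -146.5   54.8] yaw_y 82.02 z [-0.002  0.    -1.   ] q [ 0.87  0.62 -0.87  1.86  0.58  0.95  1.17] g 0.143 F [-0.2 -0.5 -2.3]
```

The grip slackened for a moment during the turn (finger force 3.5). I'll check the cartridge in hand before inserting.

```bash
python3 - <<'E'
from h import *
o=bot.get_obs();p=o["ee_pos"]
s=bot.get_image("side");w=bot.get_image("wrist");np.savez("w8",**w)
x,y=proj(s,[p])[0].astype(int)
c=np.zeros((480,800,3),np.uint8);c[:400,:400]=cv2.resize(s["pixels"][y-40:y+40,x-40:x+40],(400,400),interpolation=cv2.INTER_CUBIC)
c[:400,400:]=cv2.resize(w["pixels"][160:420,190:450],(400,400),interpolation=cv2.INTER_CUBIC)
cv2.imwrite("pics/m8.png",c[:,:,::-1])
E
```

```text
(no output)
```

View pics/m8.png

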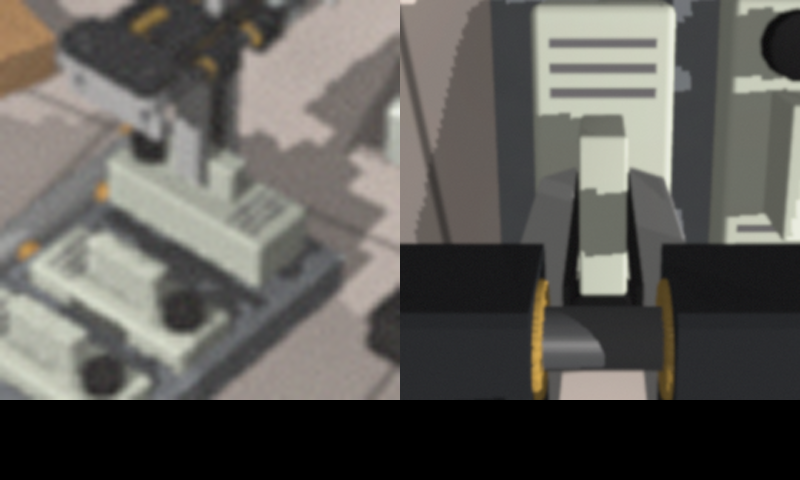

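Cartridge is level and straight in the grip: side crop shows it over bay 1, cap at (150,145) towards the header; wrist crop shows block edges parallel to the bay at x≈533 and 675. Inserting.

>>> move_arm(
  series=[
    {"x":0,"y":0,"z":-0.006,"wx":0,"wy":0,"wz":0},
    {"x":0,"y":0,"z":-0.012,"wx":0,"wy":0,"wz":0},
    {"x":0,"y":0,"z":-0.016,"wx":0,"wy":0,"wz":0},
    {"x":0,"y":0,"z":-0.02,"wx":0,"wy":0,"wz":0},
    {"x":0,"y":0,"z":-0.02,"wx":0,"wy":0,"wz":0},
  ],
)

```text
clock: 19.65
ee_pos: [541.7, -146.6, 35.0]
tcp_rot: [-0.219, -3.133, -0.0]
wrist_force: [0.1, 0.4, -2.8]
gripper_width: 0.144
finger_force: 35.0
```

```bash
python3 -c "
from h import *
st()"
```

```text
t 19.65 p [ 541.7 -146.6   35. ] yaw_y 82.01 z [-0.001  0.    -1.   ] q [ 0.85  0.64 -0.85  1.87  0.61  0.91  1.15] g 0.144 F [ 0.1  0.4 -2.8]
```

Bottom is already inside the bay without contact; go on down.

>>> move_arm(
  series=[
    {"x":0,"y":0,"z":-0.004,"wx":0,"wy":0,"wz":0},
    {"x":0,"y":0,"z":-0.008,"wx":0,"wy":0,"wz":0},
    {"x":0,"y":0,"z":-0.011,"wx":0,"wy":0,"wz":0},
    {"x":0,"y":0,"z":-0.011,"wx":0,"wy":0,"wz":0},
  ],
)

```text
clock: 20.05
ee_pos: [541.8, -146.6, 24.1]
tcp_rot: [-0.219, -3.133, -0.0]
wrist_force: [0.6, -0.5, -1.7]
gripper_width: 0.149
finger_force: 35.0
```

>>> move_arm(
  series=[
    {"x":0,"y":0,"z":-0.002,"wx":0,"wy":0,"wz":0},
    {"x":0,"y":0,"z":-0.004,"wx":0,"wy":0,"wz":0},
    {"x":0,"y":0,"z":-0.004,"wx":0,"wy":0,"wz":0},
  ],
)

```text
clock: 20.35
ee_pos: [542.3, -146.8, 21.3]
tcp_rot: [0.219, 3.134, -0.001]
wrist_force: [-5.2, 0.5, 16.1]
gripper_width: 0.149
finger_force: 35.0
```

>>> move_arm(
  series=[
    {"x":0,"y":0,"z":0.001,"wx":0,"wy":0,"wz":0},
    {"x":0,"y":0,"z":0.001,"wx":0,"wy":0,"wz":0},
    {"x":0,"y":0,"z":0.001,"wx":0,"wy":0,"wz":0},
    {"x":0,"y":0,"z":0.001,"wx":0,"wy":0,"wz":0},
    {"x":0,"y":0,"z":0.03,"wx":0,"wy":0,"wz":0},
    {"x":0,"y":0,"z":0.06,"wx":0,"wy":0,"wz":0},
    {"x":0.005,"y":0.035,"z":0.06,"wx":0,"wy":0,"wz":0},
    {"x":0.0095,"y":0.0694,"z":0.06,"wx":0,"wy":0,"wz":0},
    {"x":0.0095,"y":0.0694,"z":0.04,"wx":0,"wy":0,"wz":0},
    {"x":0.0095,"y":0.0694,"z":0.015,"wx":0,"wy":0,"wz":0},
    {"x":0.0095,"y":0.0694,"z":0.0015,"wx":0,"wy":0,"wz":0},
    {"x":0.0095,"y":0.0694,"z":0.0015,"wx":0,"wy":0,"wz":0},
  ],
  grip=-0.2,
)

```text
clock: 21.55
ee_pos: [550.5, -77.2, 20.6]
tcp_rot: [-0.219, -3.131, -0.001]
wrist_force: [-1.2, 0.9, 0.8]
gripper_width: 0.6
finger_force: 0.0
```

```bash
python3 - <<'E'
from h import *
o=st();p=o["ee_pos"]
w=bot.get_image("wrist");np.savez("w9",**w)
# rib-top near end vs TCP: white blob between fingers
cv2.imwrite("pics/w9.png",w["pixels"][:,:,::-1])
E
```

```text
t 21.55 p [550.5 -77.2  20.6] yaw_y 82.01 z [-0.002  0.001 -1.   ] q [ 0.72  0.66 -0.84  1.88  0.63  0.89  1.  ] g 0.6 F [-1.2  0.9  0.8]
```

>>> move_arm(
  series=[
    {"x":0,"y":0,"z":0,"wx":0,"wy":0,"wz":0},
    {"x":0,"y":0,"z":0,"wx":0,"wy":0,"wz":0},
    {"x":0,"y":0,"z":0,"wx":0,"wy":0,"wz":0},
    {"x":0,"y":0,"z":0,"wx":0,"wy":0,"wz":0},
    {"x":0,"y":0,"z":0,"wx":0,"wy":0,"wz":0},
    {"x":0,"y":0,"z":0,"wx":0,"wy":0,"wz":0},
    {"x":0,"y":0,"z":0,"wx":0,"wy":0,"wz":0},
  ],
  grip=1,
  squeeze=35,
)

```text
clock: 22.3
ee_pos: [551.4, -77.3, 21.9]
tcp_rot: [-0.219, -3.134, 0.0]
wrist_force: [0.2, 1.4, -0.7]
gripper_width: 0.146
finger_force: 34.9
```

```bash
python3 -c "
from h import *
st()"
```

```text
t 22.3 p [551.4 -77.3  21.9] yaw_y 82.01 z [-0. -0. -1.] q [ 0.72  0.66 -0.84  1.88  0.63  0.89  1.  ] g 0.146 F [ 0.2  1.4 -0.7]
```

>>> move_arm(
  series=[
    {"x":0,"y":0,"z":0.01,"wx":0,"wy":0,"wz":0},
    {"x":0,"y":0,"z":0.025,"wx":0,"wy":0,"wz":0},
    {"x":0,"y":0,"z":0.045,"wx":0,"wy":0,"wz":0},
    {"x":0,"y":0,"z":0.07,"wx":0,"wy":0,"wz":0},
    {"x":0,"y":0,"z":0.09,"wx":0,"wy":0,"wz":0},
    {"x":0,"y":0,"z":0.1,"wx":0,"wy":0,"wz":0},
    {"x":0,"y":0,"z":0.1,"wx":0,"wy":0,"wz":-8},
    {"x":0,"y":0,"z":0.1,"wx":0,"wy":0,"wz":-16},
    {"x":0,"y":0,"z":0.1,"wx":0,"wy":0,"wz":-24},
    {"x":0,"y":0,"z":0.1,"wx":0,"wy":0,"wz":-32},
    {"x":0,"y":0,"z":0.1,"wx":0,"wy":0,"wz":-40},
    {"x":0,"y":0,"z":0.1,"wx":0,"wy":0,"wz":-45},
  ],
)

```text
clock: 23.5
ee_pos: [551.4, -77.2, 122.4]
tcp_rot: [1.409, 2.808, -0.0]
wrist_force: [0.5, -0.2, -2.4]
gripper_width: 0.148
finger_force: 34.9
```

>>> move_arm(
  series=[
    {"x":0,"y":0,"z":0,"wx":0,"wy":0,"wz":-8},
    {"x":0,"y":0,"z":0,"wx":0,"wy":0,"wz":-16},
    {"x":0,"y":0,"z":0,"wx":0,"wy":0,"wz":-24},
    {"x":0,"y":0,"z":0,"wx":0,"wy":0,"wz":-32},
    {"x":0,"y":0,"z":0,"wx":0,"wy":0,"wz":-40},
    {"x":0,"y":0,"z":0,"wx":0,"wy":0,"wz":-48},
    {"x":0,"y":0,"z":0,"wx":0,"wy":0,"wz":-56},
    {"x":0,"y":0,"z":0,"wx":0,"wy":0,"wz":-64},
    {"x":0,"y":0,"z":0,"wx":0,"wy":0,"wz":-72},
    {"x":0,"y":0,"z":0,"wx":0,"wy":0,"wz":-80},
    {"x":0,"y":0,"z":0,"wx":0,"wy":0,"wz":-85},
    {"x":0,"y":0,"z":0,"wx":0,"wy":0,"wz":-90},
  ],
)

```text
clock: 24.7
ee_pos: [551.4, -77.0, 122.3]
tcp_rot: [-2.981, -0.992, 0.0]
wrist_force: [-0.5, -0.8, -2.2]
gripper_width: 0.145
finger_force: 34.9
```

>>> move_arm(
  series=[
    {"x":0,"y":0,"z":0,"wx":0,"wy":0,"wz":-8},
    {"x":0,"y":0,"z":0,"wx":0,"wy":0,"wz":-16},
    {"x":0,"y":0,"z":0,"wx":0,"wy":0,"wz":-24},
    {"x":0,"y":0,"z":0,"wx":0,"wy":0,"wz":-32},
    {"x":0,"y":0,"z":0,"wx":0,"wy":0,"wz":-40},
    {"x":0,"y":0,"z":0,"wx":0,"wy":0,"wz":-45},
    {"x":0,"y":0,"z":-0.03,"wx":0,"wy":0,"wz":-45},
    {"x":0,"y":0,"z":-0.055,"wx":0,"wy":0,"wz":-45},
    {"x":0,"y":0,"z":-0.066,"wx":0,"wy":0,"wz":-45},
    {"x":0,"y":0,"z":-0.066,"wx":0,"wy":0,"wz":-45},
    {"x":0,"y":0,"z":-0.066,"wx":0,"wy":0,"wz":-45},
  ],
)

```text
clock: 25.8
ee_pos: [552.0, -77.2, 56.9]
tcp_rot: [-3.134, 0.219, -0.001]
wrist_force: [0.5, -0.1, -1.2]
gripper_width: 0.147
finger_force: 34.9
```

```bash
python3 -c "
from h import *
st()"
```

```text
t 25.8 p [552.  -77.2  56.9] yaw_y -97.98 z [ 0.001  0.    -1.   ] q [ 0.3   0.46 -0.27  1.88  0.16  0.82 -1.76] g 0.147 F [ 0.5 -0.1 -1.2]
```

>>> move_arm(
  series=[
    {"x":0,"y":0,"z":-0.006,"wx":0,"wy":0,"wz":0},
    {"x":0,"y":0,"z":-0.012,"wx":0,"wy":0,"wz":0},
    {"x":0,"y":0,"z":-0.016,"wx":0,"wy":0,"wz":0},
    {"x":0,"y":0,"z":-0.02,"wx":0,"wy":0,"wz":0},
    {"x":0,"y":0,"z":-0.02,"wx":0,"wy":0,"wz":0},
  ],
)

```text
clock: 26.3
ee_pos: [551.2, -77.2, 35.5]
tcp_rot: [-3.134, 0.219, 0.001]
wrist_force: [-0.1, -0.3, -0.9]
gripper_width: 0.151
finger_force: 34.9
```

```bash
python3 -c "
from h import *
st()"
```

```text
t 26.3 p [551.2 -77.2  35.5] yaw_y -97.99 z [-0.001  0.    -1.   ] q [ 0.29  0.49 -0.26  1.89  0.17  0.78 -1.77] g 0.151 F [-0.1 -0.3 -0.9]
```

>>> move_arm(
  series=[
    {"x":0,"y":0,"z":-0.004,"wx":0,"wy":0,"wz":0},
    {"x":0,"y":0,"z":-0.008,"wx":0,"wy":0,"wz":0},
    {"x":0,"y":0,"z":-0.012,"wx":0,"wy":0,"wz":0},
    {"x":0,"y":0,"z":-0.015,"wx":0,"wy":0,"wz":0},
    {"x":0,"y":0,"z":-0.016,"wx":0,"wy":0,"wz":0},
    {"x":0,"y":0,"z":-0.016,"wx":0,"wy":0,"wz":0},
  ],
)

```text
clock: 26.9
ee_pos: [551.7, -77.7, 21.4]
tcp_rot: [3.133, -0.219, 0.001]
wrist_force: [-12.5, -0.8, 28.7]
gripper_width: 0.144
finger_force: 35.0
```

>>> move_arm(
  series=[
    {"x":0,"y":0,"z":0.002,"wx":0,"wy":0,"wz":0},
    {"x":0,"y":0,"z":0.002,"wx":0,"wy":0,"wz":0},
    {"x":0,"y":0,"z":0.002,"wx":0,"wy":0,"wz":0},
    {"x":0,"y":0,"z":0.002,"wx":0,"wy":0,"wz":0},
    {"x":0,"y":0,"z":0.03,"wx":0,"wy":0,"wz":0},
    {"x":0,"y":0,"z":0.06,"wx":0,"wy":0,"wz":0},
    {"x":0.005,"y":0.035,"z":0.06,"wx":0,"wy":0,"wz":0},
    {"x":0.0096,"y":0.0694,"z":0.06,"wx":0,"wy":0,"wz":0},
    {"x":0.0096,"y":0.0694,"z":0.04,"wx":0,"wy":0,"wz":0},
    {"x":0.0096,"y":0.0694,"z":0.015,"wx":0,"wy":0,"wz":0},
    {"x":0.0096,"y":0.0694,"z":0.0025,"wx":0,"wy":0,"wz":0},
    {"x":0.0096,"y":0.0694,"z":0.0025,"wx":0,"wy":0,"wz":0},
  ],
  grip=-0.2,
)

```text
clock: 28.1
ee_pos: [560.0, -8.0, 21.0]
tcp_rot: [3.134, -0.219, -0.005]
wrist_force: [-0.4, 0.2, -0.6]
gripper_width: 0.6
finger_force: 0.0
```

>>> move_arm(
  series=[
    {"x":0,"y":0,"z":0,"wx":0,"wy":0,"wz":0},
    {"x":0,"y":0,"z":0,"wx":0,"wy":0,"wz":0},
    {"x":0,"y":0,"z":0,"wx":0,"wy":0,"wz":0},
    {"x":0,"y":0,"z":0,"wx":0,"wy":0,"wz":0},
    {"x":0,"y":0,"z":0,"wx":0,"wy":0,"wz":0},
    {"x":0,"y":0,"z":0,"wx":0,"wy":0,"wz":0},
    {"x":0,"y":0,"z":0,"wx":0,"wy":0,"wz":0},
  ],
  grip=1,
  squeeze=35,
)

```text
clock: 28.8
ee_pos: [561.1, -7.8, 22.5]
tcp_rot: [-3.134, 0.219, 0.0]
wrist_force: [-0.2, 0.6, -0.4]
gripper_width: 0.146
finger_force: 35.0
```

```bash
python3 -c "
from h import *
st()"
```

```text
t 28.8 p [561.1  -7.8  22.5] yaw_y -97.99 z [-0.  0. -1.] q [ 0.18  0.52 -0.28  1.89  0.2   0.76 -1.92] g 0.146 F [-0.2  0.6 -0.4]
```

>>> move_arm(
  series=[
    {"x":0,"y":0,"z":0.01,"wx":0,"wy":0,"wz":0},
    {"x":0,"y":0,"z":0.025,"wx":0,"wy":0,"wz":0},
    {"x":0,"y":0,"z":0.045,"wx":0,"wy":0,"wz":0},
    {"x":0,"y":0,"z":0.07,"wx":0,"wy":0,"wz":0},
    {"x":0,"y":0,"z":0.09,"wx":0,"wy":0,"wz":0},
    {"x":0,"y":0,"z":0.1,"wx":0,"wy":0,"wz":0},
    {"x":0,"y":0,"z":0.1,"wx":0,"wy":0,"wz":8},
    {"x":0,"y":0,"z":0.1,"wx":0,"wy":0,"wz":16},
    {"x":0,"y":0,"z":0.1,"wx":0,"wy":0,"wz":24},
    {"x":0,"y":0,"z":0.1,"wx":0,"wy":0,"wz":32},
    {"x":0,"y":0,"z":0.1,"wx":0,"wy":0,"wz":40},
    {"x":0,"y":0,"z":0.1,"wx":0,"wy":0,"wz":45},
  ],
)

```text
clock: 30.0
ee_pos: [560.9, -8.0, 122.8]
tcp_rot: [-2.976, -1.005, 0.0]
wrist_force: [-1.1, 0.6, -3.2]
gripper_width: 0.145
finger_force: 34.9
```

>>> move_arm(
  series=[
    {"x":0,"y":0,"z":0,"wx":0,"wy":0,"wz":8},
    {"x":0,"y":0,"z":0,"wx":0,"wy":0,"wz":16},
    {"x":0,"y":0,"z":0,"wx":0,"wy":0,"wz":24},
    {"x":0,"y":0,"z":0,"wx":0,"wy":0,"wz":32},
    {"x":0,"y":0,"z":0,"wx":0,"wy":0,"wz":40},
    {"x":0,"y":0,"z":0,"wx":0,"wy":0,"wz":48},
    {"x":0,"y":0,"z":0,"wx":0,"wy":0,"wz":56},
    {"x":0,"y":0,"z":0,"wx":0,"wy":0,"wz":64},
    {"x":0,"y":0,"z":0,"wx":0,"wy":0,"wz":72},
    {"x":0,"y":0,"z":0,"wx":0,"wy":0,"wz":80},
    {"x":0,"y":0,"z":0,"wx":0,"wy":0,"wz":85},
    {"x":0,"y":0,"z":0,"wx":0,"wy":0,"wz":90},
  ],
)

```text
clock: 31.2
ee_pos: [560.9, -8.1, 122.7]
tcp_rot: [-1.397, -2.814, 0.001]
wrist_force: [-0.1, -0.3, -3.0]
gripper_width: 0.144
finger_force: 34.9
```

>>> move_arm(
  series=[
    {"x":0,"y":0,"z":0,"wx":0,"wy":0,"wz":8},
    {"x":0,"y":0,"z":0,"wx":0,"wy":0,"wz":16},
    {"x":0,"y":0,"z":0,"wx":0,"wy":0,"wz":24},
    {"x":0,"y":0,"z":0,"wx":0,"wy":0,"wz":32},
    {"x":0,"y":0,"z":0,"wx":0,"wy":0,"wz":40},
    {"x":0,"y":0,"z":0,"wx":0,"wy":0,"wz":45},
    {"x":0,"y":0,"z":-0.03,"wx":0,"wy":0,"wz":45},
    {"x":0,"y":0,"z":-0.055,"wx":0,"wy":0,"wz":45},
    {"x":0,"y":0,"z":-0.066,"wx":0,"wy":0,"wz":45},
    {"x":0,"y":0,"z":-0.066,"wx":0,"wy":0,"wz":45},
    {"x":0,"y":0,"z":-0.066,"wx":0,"wy":0,"wz":45},
  ],
)

```text
clock: 32.3
ee_pos: [561.6, -7.7, 57.5]
tcp_rot: [0.218, 3.133, -0.0]
wrist_force: [-0.1, 0.4, -2.9]
gripper_width: 0.153
finger_force: 34.9
```

```bash
python3 -c "
from h import *
st()"
```

```text
t 32.3 p [561.6  -7.7  57.5] yaw_y 82.02 z [ 0.001 -0.    -1.   ] q [ 0.64  0.63 -0.9   1.85  0.6   0.96  0.9 ] g 0.153 F [-0.1  0.4 -2.9]
```

>>> move_arm(
  series=[
    {"x":0,"y":0,"z":-0.006,"wx":0,"wy":0,"wz":0},
    {"x":0,"y":0,"z":-0.012,"wx":0,"wy":0,"wz":0},
    {"x":0,"y":0,"z":-0.016,"wx":0,"wy":0,"wz":0},
    {"x":0,"y":0,"z":-0.02,"wx":0,"wy":0,"wz":0},
    {"x":0,"y":0,"z":-0.02,"wx":0,"wy":0,"wz":0},
  ],
)

```text
clock: 32.8
ee_pos: [560.8, -7.9, 36.0]
tcp_rot: [-0.219, -3.133, 0.0]
wrist_force: [-0.4, 0.2, -2.8]
gripper_width: 0.15
finger_force: 34.9
```

```bash
python3 -c "
from h import *
st()"
```

```text
t 32.8 p [560.8  -7.9  36. ] yaw_y 82.01 z [-0.001  0.    -1.   ] q [ 0.62  0.65 -0.88  1.87  0.63  0.92  0.88] g 0.15 F [-0.4  0.2 -2.8]
```

>>> move_arm(
  series=[
    {"x":0,"y":0,"z":-0.004,"wx":0,"wy":0,"wz":0},
    {"x":0,"y":0,"z":-0.008,"wx":0,"wy":0,"wz":0},
    {"x":0,"y":0,"z":-0.012,"wx":0,"wy":0,"wz":0},
    {"x":0,"y":0,"z":-0.015,"wx":0,"wy":0,"wz":0},
    {"x":0,"y":0,"z":-0.016,"wx":0,"wy":0,"wz":0},
    {"x":0,"y":0,"z":-0.016,"wx":0,"wy":0,"wz":0},
  ],
)

```text
clock: 33.4
ee_pos: [561.5, -8.4, 21.9]
tcp_rot: [0.219, 3.133, -0.003]
wrist_force: [-12.1, -5.7, 31.7]
gripper_width: 0.146
finger_force: 35.0
```

>>> move_arm(
  series=[
    {"x":0,"y":0,"z":0.002,"wx":0,"wy":0,"wz":0},
    {"x":0,"y":0,"z":0.002,"wx":0,"wy":0,"wz":0},
    {"x":0,"y":0,"z":0.002,"wx":0,"wy":0,"wz":0},
    {"x":0,"y":0,"z":0.002,"wx":0,"wy":0,"wz":0},
    {"x":0,"y":0,"z":0.03,"wx":0,"wy":0,"wz":0},
    {"x":0,"y":0,"z":0.07,"wx":0,"wy":0,"wz":0},
    {"x":0,"y":0.03,"z":0.11,"wx":0,"wy":0,"wz":-8},
    {"x":0,"y":0.06,"z":0.15,"wx":0,"wy":0,"wz":-16},
    {"x":0,"y":0.09,"z":0.19,"wx":0,"wy":0,"wz":-24},
    {"x":0,"y":0.12,"z":0.22,"wx":0,"wy":0,"wz":-32},
    {"x":-0.01,"y":0.15,"z":0.24,"wx":0,"wy":0,"wz":-40},
    {"x":-0.02,"y":0.18,"z":0.24,"wx":0,"wy":0,"wz":-48},
  ],
  grip=-0.2,
)

```text
clock: 34.6
ee_pos: [541.6, 174.0, 263.1]
tcp_rot: [1.481, 2.767, 0.004]
wrist_force: [0.3, -0.1, -0.5]
gripper_width: 0.6
finger_force: 0.0
```

```bash
python3 - <<'E'
from h import *
st()
for n in ("top","side"):
    im=bot.get_image(n)
    for d in bot.silhouettes(n,"spare"):
        r=d["region"];px=im["pixels"][r].astype(int)
        sat=(px.max(1)-px.min(1)).mean()
        ys,xs=np.nonzero(r);P=ray(im,np.c_[xs,ys],34)[:,:2];v=np.linalg.svd(P-P.mean(0),full_matrices=False)[2][0]
        print(n,round(d["confidence"],2),np.round(d["bbox"]).tolist(),px.mean(0).round(),P.mean(0).round(1),ang(v))
E
```

```text
t 34.6 p [541.6 174.  263.1] yaw_y 33.68 z [ 0.004  0.001 -1.   ] q [ 0.33  0.36 -0.89  1.63  0.29  1.29 -0.02] g 0.6 F [ 0.3 -0.1 -0.5]
top 0.95 [241.0, 328.0, 43.0, 32.0] [ 48.  66. 122.] [197.9 274.5] -57.92
top 0.84 [208.0, 272.0, 43.0, 23.0] [110.  92.  34.] [355.2 373. ] 93.8
top 0.68 [150.0, 210.0, 43.0, 33.0] [32. 43. 77.] [543.5 549.8] -65.62
top 0.67 [152.0, 278.0, 32.0, 43.0] [50. 29. 61.] [342.5 539.3] -147.81
top 0.58 [202.0, 222.0, 44.0, 22.0] [146. 149. 135.] [501.2 390.1] -103.22
top 0.55 [342.0, 198.0, 134.0, 63.0] [98. 98. 93.] [583.5 -97. ] -106.44
side 0.9 [229.0, 318.0, 51.0, 41.0] [147. 149. 139.] [499.  400.2] 80.35
side 0.88 [171.0, 359.0, 35.0, 51.0] [51. 61. 95.] [540.1 562.2] 115.87
side 0.69 [242.0, 399.0, 58.0, 29.0] [71. 50. 81.] [338.4 549.4] -152.17
side 0.64 [279.0, 340.0, 43.0, 50.0] [118. 102.  46.] [352.8 385.3] 95.18
side 0.42 [395.0, 149.0, 23.0, 23.0] [68. 66. 64.] [ 456.  -391.4] 104.52
side 0.37 [302.0, 210.0, 39.0, 29.0] [150. 153. 142.] [558.1  -6.4] 167.62
```

Candidates in the top picture: white (202,222), yellow (208,272), blue (241,328) and (150,210), purple (152,278). Only the white one fits; the coloured ones are look-alikes. I'll move over it to confirm.

>>> move_arm(
  series=[
    {"x":-0.005,"y":0.025,"z":0,"wx":0,"wy":0,"wz":-6},
    {"x":-0.01,"y":0.055,"z":0,"wx":0,"wy":0,"wz":-12},
    {"x":-0.015,"y":0.085,"z":0,"wx":0,"wy":0,"wz":-18},
    {"x":-0.02,"y":0.115,"z":0,"wx":0,"wy":0,"wz":-24},
    {"x":-0.03,"y":0.145,"z":0,"wx":0,"wy":0,"wz":-30},
    {"x":-0.035,"y":0.175,"z":0,"wx":0,"wy":0,"wz":-36},
    {"x":-0.04,"y":0.2,"z":0,"wx":0,"wy":0,"wz":-42},
    {"x":-0.04,"y":0.213,"z":0,"wx":0,"wy":0,"wz":-45},
    {"x":-0.04,"y":0.213,"z":0,"wx":0,"wy":0,"wz":-45},
    {"x":-0.04,"y":0.213,"z":0,"wx":0,"wy":0,"wz":-45},
  ],
)

```text
clock: 35.8
ee_pos: [501.8, 383.8, 259.9]
tcp_rot: [2.422, 2.0, -0.002]
wrist_force: [-0.7, -0.6, 0.4]
gripper_width: 0.602
finger_force: 0.0
```

```bash
python3 - <<'E'
from h import *
st()
w=bot.get_image("wrist");np.savez("w10",**w)
cv2.imwrite("pics/m10.png",cv2.resize(w["pixels"][100:340,160:480],(800,600),interpolation=cv2.INTER_CUBIC)[:,:,::-1])
E
```

```text
t 35.8 p [501.8 383.8 259.9] yaw_y -10.9 z [-0.001 -0.001 -1.   ] q [-0.17  0.46 -0.75  1.47  0.32  1.33 -1.14] g 0.602 F [-0.7 -0.6  0.4]
```

View pics/m10.png

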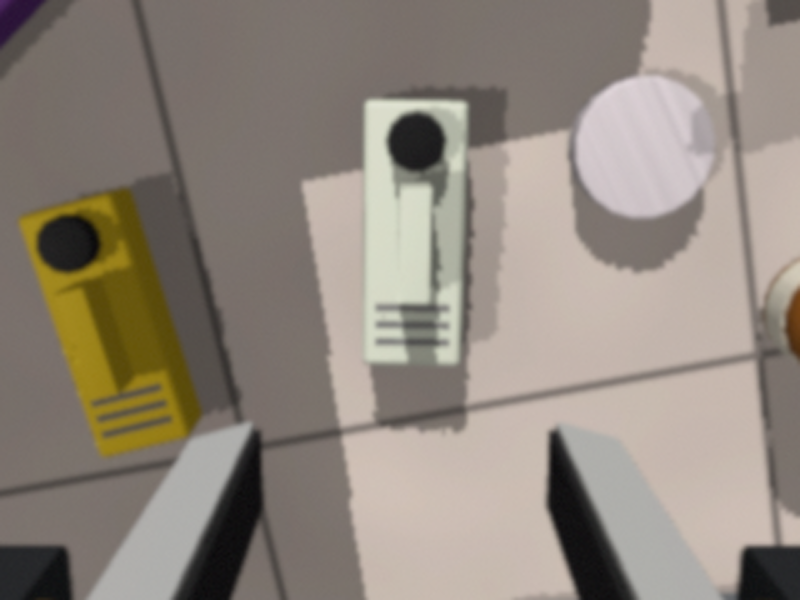

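White spare confirmed: block corners (365,99), (468,101), (460,364), (364,362), cap (416,141), rib (401–432, 185–305); tin at (645,145), yellow look-alike left at (110,320).

```bash
python3 - <<'E'
from h import *
from scipy.optimize import least_squares
w=dict(np.load("w10.npz"))
B=[(60,23,34),(60,-23,34),(-60,-23,34),(-60,23,34),(43,0,48),(25,0,61),(-25,0,61)]
uv=np.array([(365,99),(468,101),(460,364),(364,362),(416,141),(417,185),(416,304)])/2.5+[160,100]
def res(p):
    c,s=np.cos(p[2]),np.sin(p[2]);return (proj(w,[(p[0]+c*x-s*y,p[1]+s*x+c*y,z) for x,y,z in B])-uv).ravel()
r=least_squares(res,[501,390,1.37]);print(r.x,np.degrees(r.x[2]),np.round(r.fun.reshape(-1,2),1).tolist())
E
```

```text
[509.26467365 392.32612351   1.36726413] 78.33846421291825 [[-0.4, -0.3], [0.7, -0.5], [0.8, 0.6], [-0.4, 0.8], [0.2, -0.3], [-0.3, 0.2], [-0.7, -0.3]]
```

>>> move_arm(
  series=[
    {"x":0.004,"y":0.004,"z":-0.03,"wx":0,"wy":0,"wz":-0.8},
    {"x":0.0075,"y":0.0085,"z":-0.065,"wx":0,"wy":0,"wz":-0.8},
    {"x":0.0075,"y":0.0085,"z":-0.1,"wx":0,"wy":0,"wz":-0.8},
    {"x":0.0075,"y":0.0085,"z":-0.135,"wx":0,"wy":0,"wz":-0.8},
    {"x":0.0075,"y":0.0085,"z":-0.165,"wx":0,"wy":0,"wz":-0.8},
    {"x":0.0075,"y":0.0085,"z":-0.185,"wx":0,"wy":0,"wz":-0.8},
    {"x":0.0075,"y":0.0085,"z":-0.205,"wx":0,"wy":0,"wz":-0.8},
    {"x":0.0075,"y":0.0085,"z":-0.222,"wx":0,"wy":0,"wz":-0.8},
    {"x":0.0075,"y":0.0085,"z":-0.235,"wx":0,"wy":0,"wz":-0.8},
    {"x":0.0075,"y":0.0085,"z":-0.243,"wx":0,"wy":0,"wz":-0.8},
    {"x":0.0075,"y":0.0085,"z":-0.243,"wx":0,"wy":0,"wz":-0.8},
    {"x":0.0075,"y":0.0085,"z":-0.243,"wx":0,"wy":0,"wz":-0.8},
  ],
)

```text
clock: 37.05
ee_pos: [508.9, 393.9, 18.1]
tcp_rot: [-2.438, -1.982, -0.001]
wrist_force: [0.2, -0.2, 0.6]
gripper_width: 0.601
finger_force: 0.0
```

```bash
python3 -c "
from h import *
st()"
```

```text
t 37.05 p [508.9 393.9  18.1] yaw_y -11.78 z [ 0.  0. -1.] q [-0.26  0.72 -0.63  1.66  0.5   0.93 -1.29] g 0.601 F [ 0.2 -0.2  0.6]
```

>>> move_arm(
  series=[
    {"x":0,"y":-0.0015,"z":-0.001,"wx":0,"wy":0,"wz":0},
    {"x":0,"y":-0.0015,"z":-0.001,"wx":0,"wy":0,"wz":0},
  ],
)

```text
clock: 37.25
ee_pos: [508.9, 392.0, 17.0]
tcp_rot: [2.438, 1.981, 0.001]
wrist_force: [-0.1, 0.6, 0.5]
gripper_width: 0.6
finger_force: 0.0
```

>>> move_arm(
  series=[
    {"x":0,"y":0,"z":0,"wx":0,"wy":0,"wz":0},
    {"x":0,"y":0,"z":0,"wx":0,"wy":0,"wz":0},
    {"x":0,"y":0,"z":0,"wx":0,"wy":0,"wz":0},
    {"x":0,"y":0,"z":0,"wx":0,"wy":0,"wz":0},
    {"x":0,"y":0,"z":0,"wx":0,"wy":0,"wz":0},
    {"x":0,"y":0,"z":0,"wx":0,"wy":0,"wz":0},
    {"x":0,"y":0,"z":0,"wx":0,"wy":0,"wz":0},
  ],
  grip=1,
  squeeze=35,
)

```text
clock: 37.95
ee_pos: [508.5, 392.0, 16.3]
tcp_rot: [-2.438, -1.982, 0.001]
wrist_force: [-0.1, 0.2, -1.3]
gripper_width: 0.146
finger_force: 34.9
```

```bash
python3 -c "
from h import *
st()"
```

```text
t 37.95 p [508.5 392.   16.3] yaw_y -11.78 z [-0. -0. -1.] q [-0.26  0.72 -0.63  1.67  0.51  0.92 -1.29] g 0.146 F [-0.1  0.2 -1.3]
```

>>> move_arm(
  series=[
    {"x":0,"y":0,"z":0.02,"wx":0,"wy":0,"wz":0},
    {"x":0,"y":0,"z":0.05,"wx":0,"wy":0,"wz":0},
    {"x":0,"y":0,"z":0.08,"wx":0,"wy":0,"wz":0},
    {"x":0,"y":0,"z":0.105,"wx":0,"wy":0,"wz":0},
    {"x":0,"y":-0.015,"z":0.115,"wx":0,"wy":0,"wz":-6},
    {"x":0.005,"y":-0.04,"z":0.115,"wx":0,"wy":0,"wz":-13},
    {"x":0.01,"y":-0.065,"z":0.115,"wx":0,"wy":0,"wz":-20},
    {"x":0.015,"y":-0.09,"z":0.115,"wx":0,"wy":0,"wz":-27},
    {"x":0.02,"y":-0.12,"z":0.115,"wx":0,"wy":0,"wz":-34},
    {"x":0.025,"y":-0.15,"z":0.115,"wx":0,"wy":0,"wz":-41},
    {"x":0.03,"y":-0.175,"z":0.115,"wx":0,"wy":0,"wz":-48},
    {"x":0.035,"y":-0.195,"z":0.115,"wx":0,"wy":0,"wz":-55},
  ],
)

```text
clock: 39.15
ee_pos: [543.7, 195.3, 131.5]
tcp_rot: [3.079, 0.622, -0.0]
wrist_force: [-0.3, 0.1, -0.8]
gripper_width: 0.144
finger_force: 34.9
```

>>> move_arm(
  series=[
    {"x":0.005,"y":-0.025,"z":0,"wx":0,"wy":0,"wz":-7},
    {"x":0.01,"y":-0.05,"z":0,"wx":0,"wy":0,"wz":-14},
    {"x":0.015,"y":-0.075,"z":0,"wx":0,"wy":0,"wz":-20},
    {"x":0.02,"y":-0.1,"z":0,"wx":0,"wy":0,"wz":-26},
    {"x":0.024,"y":-0.12,"z":0,"wx":0,"wy":0,"wz":-31.2},
    {"x":0.027,"y":-0.1355,"z":0,"wx":0,"wy":0,"wz":-31.2},
    {"x":0.027,"y":-0.1355,"z":0,"wx":0,"wy":0,"wz":-31.2},
    {"x":0.027,"y":-0.1355,"z":0,"wx":0,"wy":0,"wz":-31.2},
  ],
)

```text
clock: 39.95
ee_pos: [570.5, 62.1, 131.5]
tcp_rot: [-3.134, 0.215, 0.0]
wrist_force: [-0.3, -0.4, -1.9]
gripper_width: 0.15
finger_force: 34.9
```

```bash
python3 -c "
from h import *
st()"
```

```text
t 39.95 p [570.5  62.1 131.5] yaw_y -97.85 z [-0.  0. -1.] q [ 0.1   0.4  -0.33  1.78  0.15  0.99 -2.  ] g 0.15 F [-0.3 -0.4 -1.9]
```

>>> move_arm(
  series=[
    {"x":0,"y":-0.0006,"z":-0.03,"wx":0,"wy":0,"wz":0},
    {"x":0,"y":-0.0006,"z":-0.055,"wx":0,"wy":0,"wz":0},
    {"x":0,"y":-0.0006,"z":-0.072,"wx":0,"wy":0,"wz":0},
    {"x":0,"y":-0.0006,"z":-0.072,"wx":0,"wy":0,"wz":0},
    {"x":0,"y":-0.0006,"z":-0.078,"wx":0,"wy":0,"wz":0},
    {"x":0,"y":-0.0006,"z":-0.084,"wx":0,"wy":0,"wz":0},
    {"x":0,"y":-0.0006,"z":-0.09,"wx":0,"wy":0,"wz":0},
    {"x":0,"y":-0.0006,"z":-0.095,"wx":0,"wy":0,"wz":0},
    {"x":0,"y":-0.0006,"z":-0.095,"wx":0,"wy":0,"wz":0},
  ],
)

```text
clock: 40.85
ee_pos: [570.3, 61.0, 36.0]
tcp_rot: [3.134, -0.219, -0.001]
wrist_force: [0.3, -1.0, -0.7]
gripper_width: 0.144
finger_force: 34.9
```

```bash
python3 -c "
from h import *
st()"
```

```text
t 40.85 p [570.3  61.   36. ] yaw_y -97.99 z [-0.001  0.    -1.   ] q [ 0.08  0.52 -0.3   1.85  0.21  0.81 -2.04] g 0.144 F [ 0.3 -1.  -0.7]
```

>>> move_arm(
  series=[
    {"x":0,"y":0,"z":-0.004,"wx":0,"wy":0,"wz":0},
    {"x":0,"y":0,"z":-0.008,"wx":0,"wy":0,"wz":0},
    {"x":0,"y":0,"z":-0.012,"wx":0,"wy":0,"wz":0},
    {"x":0,"y":0,"z":-0.015,"wx":0,"wy":0,"wz":0},
    {"x":0,"y":0,"z":-0.015,"wx":0,"wy":0,"wz":0},
  ],
)

```text
clock: 41.35
ee_pos: [570.9, 61.4, 21.8]
tcp_rot: [-3.134, 0.218, -0.001]
wrist_force: [-2.5, 1.1, 6.5]
gripper_width: 0.146
finger_force: 35.0
```

```bash
python3 -c "
from h import *
st()"
```

```text
t 41.35 p [570.9  61.4  21.8] yaw_y -97.97 z [ 0.  0. -1.] q [ 0.07  0.54 -0.3   1.85  0.22  0.78 -2.05] g 0.146 F [-2.5  1.1  6.5]
```

>>> move_arm(
  series=[
    {"x":0,"y":0,"z":0,"wx":0,"wy":0,"wz":0},
    {"x":0,"y":0,"z":0,"wx":0,"wy":0,"wz":0},
    {"x":0,"y":0,"z":0,"wx":0,"wy":0,"wz":0},
    {"x":0,"y":0,"z":0,"wx":0,"wy":0,"wz":0},
    {"x":0,"y":0,"z":0.03,"wx":0,"wy":0,"wz":0},
    {"x":0,"y":0,"z":0.07,"wx":0,"wy":0,"wz":0},
    {"x":0,"y":-0.02,"z":0.115,"wx":0,"wy":0,"wz":0},
    {"x":-0.005,"y":-0.05,"z":0.16,"wx":0,"wy":0,"wz":0},
    {"x":-0.01,"y":-0.08,"z":0.2,"wx":0,"wy":0,"wz":0},
    {"x":-0.015,"y":-0.115,"z":0.23,"wx":0,"wy":0,"wz":0},
    {"x":-0.02,"y":-0.135,"z":0.25,"wx":0,"wy":0,"wz":0},
    {"x":-0.02,"y":-0.139,"z":0.258,"wx":0,"wy":0,"wz":0},
  ],
  grip=-0.2,
)

```text
clock: 42.55
ee_pos: [550.7, -80.9, 281.8]
tcp_rot: [3.132, -0.225, 0.004]
wrist_force: [-0.6, 0.8, -0.4]
gripper_width: 0.602
finger_force: 0.0
```

```bash
python3 - <<'E'
from h import *
st()
w=bot.get_image("wrist");np.savez("w11",**w)
cv2.imwrite("pics/m11.png",cv2.resize(w["pixels"][80:320,60:460],(800,480),interpolation=cv2.INTER_CUBIC)[:,:,::-1])
E
```

```text
t 42.55 p [550.7 -80.9 281.8] yaw_y -98.21 z [ 0.003 -0.001 -1.   ] q [ 0.33  0.22 -0.29  1.65  0.07  1.28 -1.68] g 0.602 F [-0.6  0.8 -0.4]
```

View pics/m11.png

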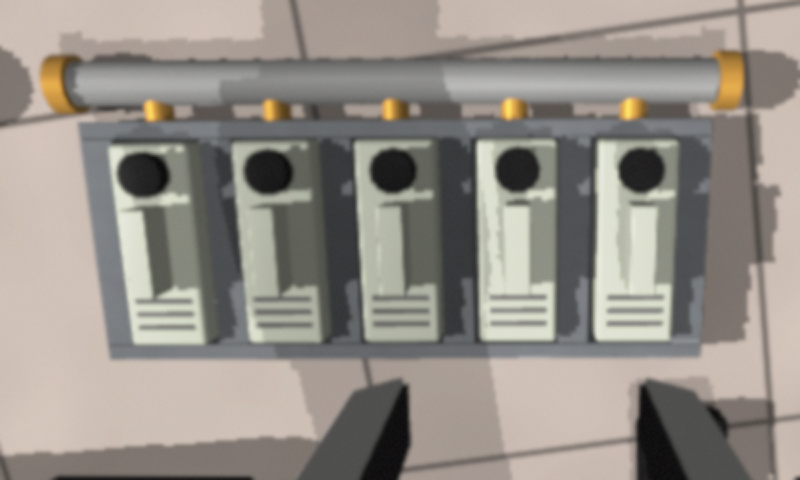

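All five bays filled, every cap at the header side (crop caps at y≈170) and seated level. Now back to the knob.

>>> move_arm(
  series=[
    {"x":0,"y":-0.01,"z":0,"wx":0,"wy":0,"wz":7},
    {"x":-0.01,"y":-0.035,"z":0,"wx":0,"wy":0,"wz":15},
    {"x":-0.02,"y":-0.065,"z":0,"wx":0,"wy":0,"wz":23},
    {"x":-0.03,"y":-0.095,"z":0,"wx":0,"wy":0,"wz":31},
    {"x":-0.04,"y":-0.125,"z":0,"wx":0,"wy":0,"wz":39},
    {"x":-0.05,"y":-0.155,"z":0,"wx":0,"wy":0,"wz":47},
    {"x":-0.06,"y":-0.185,"z":0,"wx":0,"wy":0,"wz":55},
    {"x":-0.07,"y":-0.215,"z":-0.01,"wx":0,"wy":0,"wz":63},
    {"x":-0.08,"y":-0.245,"z":-0.03,"wx":0,"wy":0,"wz":71},
    {"x":-0.09,"y":-0.27,"z":-0.05,"wx":0,"wy":0,"wz":79},
    {"x":-0.105,"y":-0.285,"z":-0.08,"wx":0,"wy":0,"wz":87},
    {"x":-0.105,"y":-0.285,"z":-0.1,"wx":0,"wy":0,"wz":90.5},
  ],
)

```text
clock: 43.8
ee_pos: [443.6, -363.6, 176.3]
tcp_rot: [-2.356, -2.074, 0.001]
wrist_force: [0.1, 0.1, 0.5]
gripper_width: 0.602
finger_force: 0.0
```

>>> move_arm(
  series=[
    {"x":0,"y":0,"z":-0.02,"wx":0,"wy":0,"wz":0},
    {"x":0,"y":0,"z":-0.04,"wx":0,"wy":0,"wz":0},
    {"x":0,"y":0,"z":-0.06,"wx":0,"wy":0,"wz":0},
    {"x":0,"y":0,"z":-0.06,"wx":0,"wy":0,"wz":0},
  ],
)

```text
clock: 44.2
ee_pos: [444.9, -360.5, 116.2]
tcp_rot: [-2.356, -2.07, 0.0]
wrist_force: [0.2, 1.0, 0.4]
gripper_width: 0.601
finger_force: 0.0
```

```bash
python3 -c "
from h import *
st()"
```

```text
t 44.2 p [ 444.9 -360.5  116.2] yaw_y -7.39 z [-0.004  0.004 -1.   ] q [ 0.86  0.41 -0.29  1.79  0.14  0.96  0.38] g 0.601 F [0.2 1.  0.4]
```

>>> move_arm(
  series=[
    {"x":0.0015,"y":-0.004,"z":-0.02,"wx":0,"wy":0,"wz":0},
    {"x":0.0015,"y":-0.004,"z":-0.04,"wx":0,"wy":0,"wz":0},
    {"x":0.0015,"y":-0.004,"z":-0.055,"wx":0,"wy":0,"wz":0},
    {"x":0.0015,"y":-0.004,"z":-0.066,"wx":0,"wy":0,"wz":0},
    {"x":0.0015,"y":-0.004,"z":-0.066,"wx":0,"wy":0,"wz":0},
  ],
)

```text
clock: 44.7
ee_pos: [446.8, -366.3, 52.5]
tcp_rot: [-2.36, -2.071, 0.0]
wrist_force: [-0.1, 1.3, 0.4]
gripper_width: 0.6
finger_force: 0.0
```

>>> move_arm(
  series=[
    {"x":0,"y":0,"z":0,"wx":0,"wy":0,"wz":0},
    {"x":0,"y":0,"z":0,"wx":0,"wy":0,"wz":0},
    {"x":0,"y":0,"z":0,"wx":0,"wy":0,"wz":0},
    {"x":0,"y":0,"z":0,"wx":0,"wy":0,"wz":0},
    {"x":0,"y":0,"z":0,"wx":0,"wy":0,"wz":0},
    {"x":0,"y":0,"z":0,"wx":0,"wy":0,"wz":0},
    {"x":0,"y":0,"z":0,"wx":0,"wy":0,"wz":0},
  ],
  grip=1,
  squeeze=10,
)

```text
clock: 45.4
ee_pos: [446.2, -366.9, 53.6]
tcp_rot: [-2.361, -2.07, 0.002]
wrist_force: [-6.3, 2.5, 6.2]
gripper_width: 0.143
finger_force: 10.0
```

```bash
python3 -c "
from h import *
st()"
```

```text
t 45.4 p [ 446.2 -366.9   53.6] yaw_y -7.51 z [-0.002  0.    -1.   ] q [ 0.85  0.5  -0.27  1.83  0.17  0.84  0.36] g 0.143 F [-6.3  2.5  6.2]
```

>>> move_arm(
  series=[
    {"x":-0.001,"y":0,"z":0,"wx":0,"wy":0,"wz":-8},
    {"x":-0.001,"y":0.001,"z":0,"wx":0,"wy":0,"wz":-16},
    {"x":-0.001,"y":0.001,"z":0,"wx":0,"wy":0,"wz":-24},
    {"x":-0.001,"y":0.001,"z":0,"wx":0,"wy":0,"wz":-32},
    {"x":-0.001,"y":0.001,"z":0,"wx":0,"wy":0,"wz":-40},
    {"x":-0.001,"y":0.001,"z":0,"wx":0,"wy":0,"wz":-48},
    {"x":-0.001,"y":0.001,"z":0,"wx":0,"wy":0,"wz":-56},
    {"x":-0.001,"y":0.001,"z":0,"wx":0,"wy":0,"wz":-64},
    {"x":-0.001,"y":0.001,"z":0,"wx":0,"wy":0,"wz":-72},
    {"x":-0.001,"y":0.001,"z":0,"wx":0,"wy":0,"wz":-80},
    {"x":-0.001,"y":0.001,"z":0,"wx":0,"wy":0,"wz":-86},
    {"x":-0.001,"y":0.001,"z":0,"wx":0,"wy":0,"wz":-90},
  ],
)

```text
clock: 46.6
ee_pos: [445.5, -366.0, 53.6]
tcp_rot: [-3.134, 0.212, 0.002]
wrist_force: [-4.9, 0.7, 5.5]
gripper_width: 0.146
finger_force: 10.0
```

>>> move_arm(
  series=[
    {"x":0,"y":0,"z":0,"wx":0,"wy":0,"wz":0},
    {"x":0,"y":0,"z":0,"wx":0,"wy":0,"wz":0},
    {"x":0,"y":0,"z":0,"wx":0,"wy":0,"wz":0},
  ],
)

```text
clock: 46.9
ee_pos: [445.5, -366.1, 53.7]
tcp_rot: [-3.135, 0.204, 0.001]
wrist_force: [-4.9, 1.1, 5.5]
gripper_width: 0.147
finger_force: 10.0
```

```bash
python3 -c "
from h import *
st()"
```

```text
t 46.9 p [ 445.5 -366.1   53.7] yaw_y -97.45 z [-0.001  0.    -1.   ] q [ 0.56  0.48  0.09  1.84 -0.06  0.82 -1.02] g 0.147 F [-4.9  1.1  5.5]
```

>>> move_arm(
  series=[
    {"x":0,"y":0,"z":0,"wx":0,"wy":0,"wz":0},
    {"x":0,"y":0,"z":0,"wx":0,"wy":0,"wz":0},
    {"x":0,"y":0,"z":0,"wx":0,"wy":0,"wz":0},
    {"x":0,"y":0,"z":0,"wx":0,"wy":0,"wz":0},
    {"x":0,"y":0,"z":0.03,"wx":0,"wy":0,"wz":0},
    {"x":0,"y":0,"z":0.07,"wx":0,"wy":0,"wz":0},
    {"x":0,"y":0,"z":0.11,"wx":0,"wy":0,"wz":0},
    {"x":0,"y":0,"z":0.15,"wx":0,"wy":0,"wz":0},
    {"x":0,"y":0,"z":0.17,"wx":0,"wy":0,"wz":0},
    {"x":0,"y":0,"z":0.17,"wx":0,"wy":0,"wz":0},
    {"x":0,"y":0,"z":0.17,"wx":0,"wy":0,"wz":0},
  ],
  grip=-0.2,
)

```text
clock: 48.0
ee_pos: [446.1, -365.9, 223.3]
tcp_rot: [-3.135, 0.205, -0.0]
wrist_force: [0.3, 0.5, -2.0]
gripper_width: 0.604
finger_force: 0.0
```

```bash
python3 - <<'E'
from h import *
st()
w=bot.get_image("wrist");t=bot.get_image("top");np.savez("w12",**w)
c=np.zeros((600,800,3),np.uint8);c[:,:400]=0
c[:325,:350]=cv2.resize(w["pixels"][90:350,180:460],(350,325),interpolation=cv2.INTER_CUBIC)
c[330:600,350:]=cv2.resize(t["pixels"][130:370,100:500],(450,270),interpolation=cv2.INTER_AREA)
c[:325,400:750]=cv2.resize(bot.get_image("side")["pixels"][100:440,140:440],(350,325))
cv2.imwrite("pics/m12.png",c[:,:,::-1])
E
```

```text
t 48.0 p [ 446.1 -365.9  223.3] yaw_y -97.48 z [ 0.  0. -1.] q [ 0.55  0.29  0.11  1.69 -0.03  1.16 -1.04] g 0.604 F [ 0.3  0.5 -2. ]
```

View pics/m12.png

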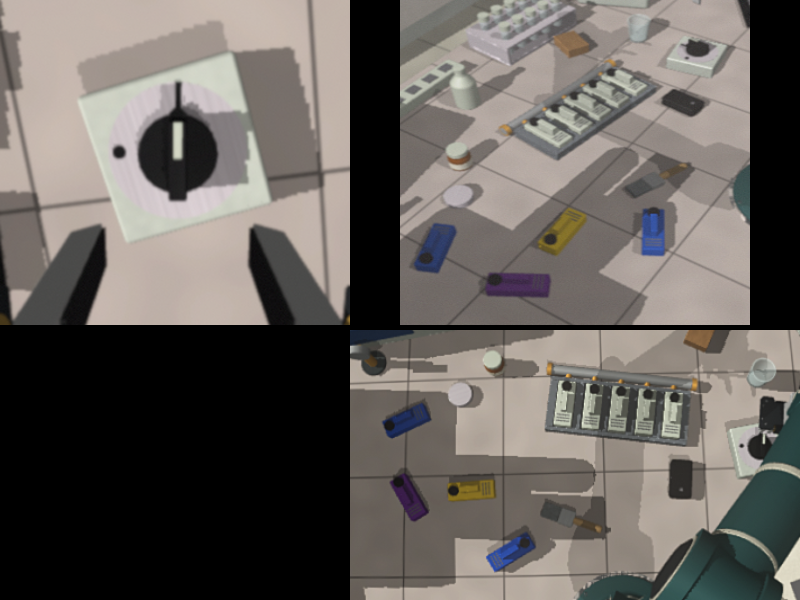

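The pointer line (178,140) is on the bar mark (178,97). All five cartridges are home with caps to the header, and the bystanders stand where they were. Handing in.

```bash
python3 -c "
from station import bot
print(bot.hand_in())"
```

```text
the job is handed in; nothing more can be done
None
```

The job is handed in: cartridges 1–3 are turned end for end, the spare is in bay 4, all five caps face the header, the pointer is on the run bar, and the bystanders look undisturbed. It took about 48 s of the 210 s; the hand-in gave no verdict.

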